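# Level scoop of bearing balls on the scale

### The arm

A 7-joint arm with a two-finger parallel gripper is mounted at the origin on the work surface. World frame = base frame: x ahead of the robot, y to its left, z up, the work surface at z = 0. Lengths are in m, angles in rad, forces in N, time in s.
With the tool pointing down it reaches from about 0.35 to 0.9 m from the base axis. Payload 19.9 kg.
Tool frame: the origin (TCP) lies at the very end of the fingers, on their centre line; the grasp point (between the pads) lies bot.grip_depth behind it (bot.grip_depth is the distance from the TCP to the grasp point, in m); x points along the fingers, z is the direction in which the jaws open and shut, and the axes are right-handed (so a half turn about x gives the same grasp; the last joint's range is limited). The gripper opens to 85 mm and grips with 20 to 120 N. Pads are 22 mm wide; open, the fingers measure 114 mm over their backs; the gripper's body (76 mm by 85 mm) begins 54 mm behind the grasp point. The pads swing forward as they close: fully open they stand 13 mm farther back than shut.
Start: joints at [-1.206, 0.417, -0.01, 1.614, 0.005, 1.111, -0.053], TCP at [0.247, 0.574, 0.231] pointing down, gripper open.
Joint ranges: [-2.81, 2.81], [-0.39, 2.02], [-1.27, 1.25], [0.06, 2.57], [-1.19, 4.33], [0.19, 2], [-2.82, 2.82]. Speed limits (rad/s): [1.89, 1.89, 2.39, 2.39, 3.01, 3.01, 3.01].

### API

Orientations are given as a unit quaternion [x, y, z, w].
In Python, from cell import bot, vision gives the robot as it stands.
- The arm moves only by the tool carry_out, never from a script. Its arguments are lists of equal length, an entry for each row: "grip": the finger opening in cm, from 0 to 8.54; "linear": the shift along the tool's x, y, z in cm, a list of three; "delta_rot": the turn, a rotation vector about the tool's x, y, z in degrees, a list of three. A call has 1 to 5 rows; each row shifts and turns the commanded pose from where the row before left it, along the tool's axes as they then stand; what a row does not reach is not made up. A row lasts 1/8 s, in which the tool goes at most 62.5 mm and 10.7 degrees, less where a joint would pass 70% of its speed; a pose out of reach is approached as far as the arm can. A call with a gripper value outside its range is refused whole. The fingers move at their own pace and stop on an object; the grip force is fixed at half the most. Time passes only in rows, so rows that do not move let the fingers close. It gives the time, the measured TCP pose, the force and the opening at its end, in the units of the state.
- bot.observe(): the state, without advancing time (a new reading comes with each control period).
- vision.snapshot(name): name is "scene" or "top" or "wrist"; returns a dict with "color" (420x560x3 uint8, blue, green, red), "fov_y" (degrees; the focal length in pixels is half the picture's height over the tangent of half this angle, whatever the lens; pixels are square), "cx", "cy" (the principal point, pixels), "dist" ([k1, k2, p1, p2, k3] as OpenCV has them; the pictures are not rectified), "cam_to_world" (4x4, takes a point from camera to world coordinates); the wrist camera has in their place "hand_eye" (4x4, takes a point from camera to tool coordinates, whose origin is the TCP and whose axes are the tool frame's). Camera axes: x right, y up, looking along -z (the intrinsics and any distortion apply to the point x, -y, -z); pixel columns grow to the right and rows downward; lengths in m; the calibration is good to about 2 mm. A picture is of the moment at which its call begins: read the wrist's pose just before it. There is no depth.
- bot.finish_job(): hands the job in, once; it reports no verdict.
The state is a dict: "time": time; "q": joint angles; "qvel": joint speeds; "tau": joint torques, N m; "position": TCP position; "ee_rot": TCP orientation; "contact_force": force on the tool from outside, world axes, zero at the start; "torque": the same for the moment, N m; "finger_gap": opening from 0.0 (shut) to 1.0 (fully open).
Only numpy, scipy, OpenCV 4.12 (cv2) and the standard library are available. Lean on these libraries where they do the work, as an engineer would, in place of code of your own. Each camera call takes 0.05 s, during which the arm holds its last target.

### The job

With the scoop, take a heaped scoopful of balls from the green bin (all four pockets full and at least one ball on top), hold the tall back edge of the level scoop lightly up against the underside of the strike blade and draw it to the left under the blade, so that the excess is struck off into the bin. Then set the scoop, with its four balls, flat on the middle of the scale pan and let go. Do not touch the balls with the gripper, do not force the blade, lose no balls and leave everything else where it stands.

Things in the scene. Friction and masses are not known exactly. Their poses are not given: they have to be found in the camera images.
- scoop_grip (a point): Aluminium counting scoop, blue handle, about 180 g, standing flat on the bench: point to grip, centre of the handle, 36 mm above the scoop's underside. x to the nose, y left, z up when it stands level. Handle: flat-sided bar 18 wide (y), 20 thick, 94 long, rising 20 deg away from the cup, this point 52 mm behind the back wall. Close along y, firmly (about 100 N), tool upright or tilted to 30 deg.
- scoop_cup (a point): Same scoop and axes: 79 mm nearer the nose than scoop_grip, 18 above the underside. From here, x z in mm: flat base x -30 to 26.5, underside z -18; 68 wide outside, 62 inside; sides up to z 5; tall back wall x -30 to -26, top edge at z 19, straight and 88 wide at the top; nose an open lip, 2 thick, 42 long, from the base's front edge up at 40 deg to x 58.7, z 9: flat on a floor when the nose dips 40 deg.
- pocket0 (a point): Where a ball's centre lies in the scoop's rear right pocket (from scoop_cup: x -11, y -16, z 0 mm). Four pockets, two by two, make a level measure: exactly four balls, whose tops stand 4 mm below the back wall's top edge
- pocket1 (a point): The same, rear left pocket (x -11, y +16; a 10 mm high ridge stands between the lanes)
- pocket2 (a point): The same, front right pocket (x +20, y -16). Excess balls rest by their weight only: on the lip ahead of the front pockets (about x 43, z 19) or on top of the four (x 5, y 0, z 21); their tops stand about 16 mm above the back wall's top edge
- pocket3 (a point): The same, front left pocket (x +20, y +16)
- bin: Fixed green ball bin. Origin on the bench, x along it away from the robot, y left, z up. Inside, mm: lane y -40 to 40, upright sides to z 30, then flared to y +-77 at z 75. Floor even from x -85, z 13.6, down at 3 deg to x 60, z 6, where the nine balls gather; beyond 60 it rises at 35 deg to the upright far wall at x 110 (78 high); nearer than -85 it rises at 40 deg to the near wall at x -133 (60 high).
- blade: Fixed red strike blade: upright plate along the bin's x, over the bin's left edge, carried by a yellow post at its far end only. Origin and axes are those of bin; the blade fills x -28 to 114, y 75.5 to 80.5, z 130 to 160 mm. The level scoop passes to the left below it and above the bin's edge (z 78), its handle and the gripper nearer the robot than the blade's free end.
- scale_pan (a point): Fixed grey bench scale with a steel pan 170 x 160 mm: centre of the pan's top face, 55 mm above the bench; x away from the robot towards the scale's display, y left, z up
- ball0_center (a point): White polished ceramic bearing ball, 30 mm diameter, 45 g, loose in the bin: its centre
- ball1_center (a point): White polished ceramic bearing ball, 30 mm diameter, 45 g, loose in the bin: its centre
- ball2_center (a point): White polished ceramic bearing ball, 30 mm diameter, 45 g, loose in the bin: its centre
- ball3_center (a point): White polished ceramic bearing ball, 30 mm diameter, 45 g, loose in the bin: its centre
- ball4_center (a point): White polished ceramic bearing ball, 30 mm diameter, 45 g, loose in the bin: its centre
- ball5_center (a point): White polished ceramic bearing ball, 30 mm diameter, 45 g, loose in the bin: its centre
- ball6_center (a point): White polished ceramic bearing ball, 30 mm diameter, 45 g, loose in the bin: its centre
- ball7_center (a point): White polished ceramic bearing ball, 30 mm diameter, 45 g, loose in the bin: its centre
- ball8_center (a point): White polished ceramic bearing ball, 30 mm diameter, 45 g, loose in the bin: its centre
- bottle_mid (a point): Bystander: white bottle with a red cap, 60 mm wide, 160 high, its centre
- jar_mid (a point): Bystander: amber jar, 60 mm wide, 80 high, its centre
- collar_mid (a point): Bystander: steel collar ring, 90 mm wide, 22 high, its centre
- brush: Bystander: a brush lying on the bench, its underside
Things that resemble listed ones, but are neither listed nor needed, are in the scene too. Leave any black or purple look-alike of the part that bears ball1_center alone.

How it is judged:
By the outcome, as a careful person would: the job done as asked, in the order asked, and still so for the second after the job is handed in, with the robot touching nothing.
It also fails if it takes over 72 s, if anything falls off the work surface, if the arm or the gripper's body presses on something with over 40 N, if the wrist force passes 120 N, or if a joint passes its speed limit or range.

## Working session

There is one attempt and no reset: what is moved stays moved. The work goes in short steps, Python scripts to look and compute and a tool call to move; the robot and the scene stay as the last step left them, time stands still between calls to the robot, and variables do not carry over. Pictures are saved under pics/ and viewed, and the job is handed in when it is done.

Besides the shell and the picture viewer there is one more tool, called after "Call:" by a JSON object that holds its "op" and its "data", one argument or row to a line. carry_out: Moves the arm, as the interface text tells. Its arguments: {"type":"object","properties":{"grip":{"type":"array","items":{"type":"number"}},"linear":{"type":"array","items":{"type":"array","items":{"type":"number"}}},"delta_rot":{"type":"array","items":{"type":"array","items":{"type":"number"}}}},"required":["grip","linear","delta_rot"]}

```bash
ls; mkdir -p pics
cat > h.py <<'E'
import numpy as np, cv2
from cell import bot, vision
from scipy.spatial.transform import Rotation as R
def snap(n,fn=None):
    st=bot.observe(); s=vision.snapshot(n)
    if 'hand_eye' in s:
        T=np.eye(4);T[:3,:3]=R.from_quat(st['ee_rot']).as_matrix();T[:3,3]=st['position']
        s['cam_to_world']=T@np.array(s['hand_eye'])
    s['cam_to_world']=np.array(s['cam_to_world'])
    f=210/np.tan(np.radians(s['fov_y'])/2)
    s['K']=np.array([[f,0,s['cx']],[0,f,s['cy']],[0,0,1.]])
    if fn: cv2.imwrite('pics/'+fn,s['color'])
    np.save('last_%s.npy'%n,s,allow_pickle=True)
    return s
def last(n): return np.load('last_%s.npy'%n,allow_pickle=True).item()
def rays(s,px):
    p=cv2.undistortPoints(np.array(px,float).reshape(-1,1,2),s['K'],np.array(s['dist'],float)).reshape(-1,2)
    d=np.c_[p[:,0],-p[:,1],-np.ones(len(p))]
    T=s['cam_to_world']; d=d@T[:3,:3].T
    return T[:3,3],d/np.linalg.norm(d,axis=1)[:,None]
def onz(s,px,z):
    o,d=rays(s,px); return o+d*((z-o[2])/d[:,2])[:,None]
def tri(s1,p1,s2,p2):
    o1,d1=rays(s1,[p1]);o2,d2=rays(s2,[p2]);d1=d1[0];d2=d2[0]
    A=np.c_[d1,-d2];t=np.linalg.lstsq(A,o2-o1,rcond=None)[0]
    a=o1+t[0]*d1;b=o2+t[1]*d2
    return (a+b)/2,np.linalg.norm(a-b)
def proj(s,P):
    T=np.linalg.inv(s['cam_to_world']);c=np.atleast_2d(P)@T[:3,:3].T+T[:3,3]
    c=c*[1,-1,-1]
    return cv2.projectPoints(c.reshape(-1,1,3),np.zeros(3),np.zeros(3),s['K'],np.array(s['dist'],float))[0].reshape(-1,2)
E
python3 - <<'E'
from h import *
st=bot.observe();print(st);print(bot.grip_depth)
for n in ['scene','top','wrist']:
    s=snap(n,n+'0.png');print(n,s['fov_y'],s['cx'],s['cy'],s['dist'],s['cam_to_world'].round(3).tolist())
E
```

```text
pics
{'time': 0.0, 'q': array([-1.20551958,  0.41797336, -0.01031801,  1.61413339,  0.0046923 ,
        1.11070905, -0.0529775 ]), 'qvel': array([-5.13566572e-04, -2.45860379e-04, -1.81328869e-04,  5.80388047e-04,
       -3.54009754e-05,  9.55121773e-04,  7.25152435e-04]), 'tau': array([-8.22929360e-04, -8.64468241e+01,  6.78152684e-01, -4.34896588e+01,
        1.90439966e-02,  7.51771848e-03, -2.67531192e-05]), 'position': array([0.24715007, 0.57369727, 0.23067773]), 'ee_rot': array([-0.38896677,  0.59101876,  0.38845601,  0.59034195]), 'contact_force': array([-0.29252402, -0.24442715,  0.42131151]), 'torque': array([ 0.04536545, -0.01937855,  0.01661092]), 'finger_gap': 0.9952053334141244}
0.0187
scene 51.484316833297534 274.6426773648347 204.26688932418594 [-0.10322768  0.          0.          0.          0.        ] [[-0.18, -0.733, 0.656, 1.188], [0.984, -0.133, 0.12, 0.119], [-0.001, 0.667, 0.745, 0.769], [0.0, 0.0, 0.0, 1.0]]
top 55.03914876565716 284.5789543147246 209.43853387695845 [-0.10673562  0.          0.          0.          0.        ] [[0.0, 0.995, -0.098, 0.493], [-1.0, -0.001, -0.017, -0.026], [-0.017, 0.098, 0.995, 0.954], [0.0, 0.0, 0.0, 1.0]]
wrist 69.85839862471953 275.7605668278474 207.9548934176696 [-0.04870882  0.          0.          0.          0.        ] [[0.396, -0.875, -0.279, 0.176], [0.918, 0.377, 0.122, 0.604], [-0.002, -0.304, 0.953, 0.373], [0.0, 0.0, 0.0, 1.0]]
```

View pics/scene0.png

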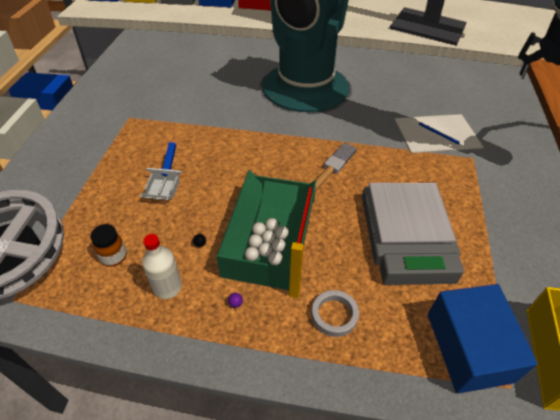

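View pics/top0.png

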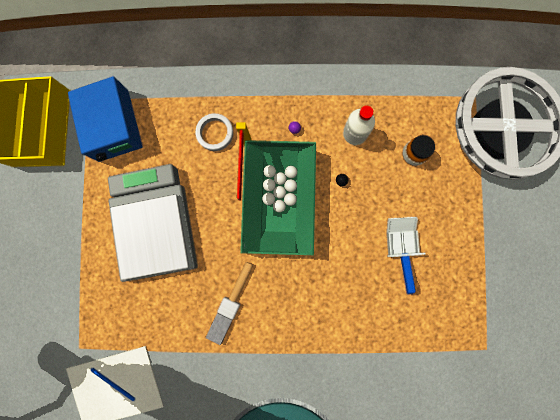

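View pics/wrist0.png

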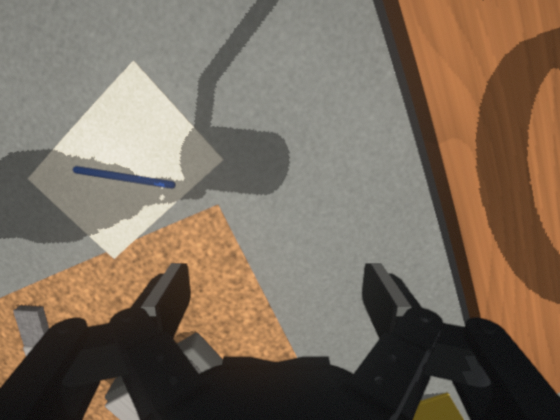

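Run:
```python
from h import *
t=last('top')['color'];s=last('scene')['color']
def cr(im,x,y,w,h,k,fn): cv2.imwrite('pics/'+fn,cv2.resize(im[y:y+h,x:x+w],None,fx=k,fy=k,interpolation=cv2.INTER_CUBIC))
cr(t,375,200,70,100,6,'c_scoop_t.png')
cr(s,130,130,70,80,7,'c_scoop_s.png')
cr(t,225,115,100,150,4,'c_bin_t.png')
cr(s,210,165,120,140,4,'c_bin_s.png')
```

```text
(no output)
```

View pics/c_scoop_t.png

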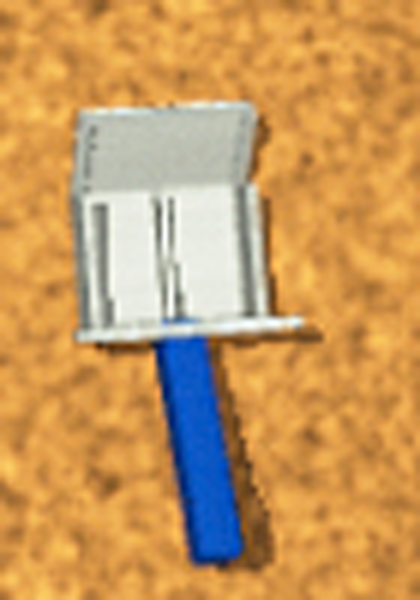

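View pics/c_scoop_s.png

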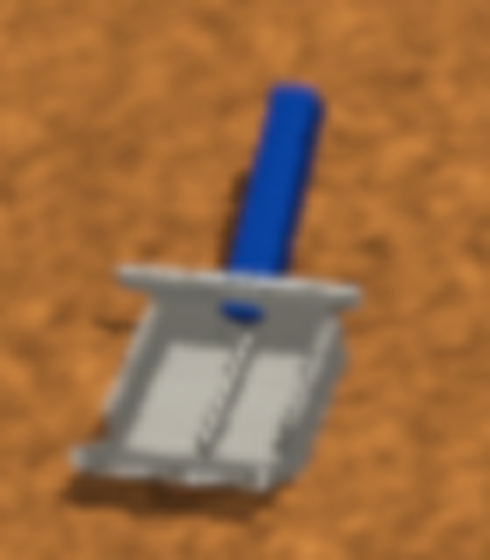

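View pics/c_bin_t.png

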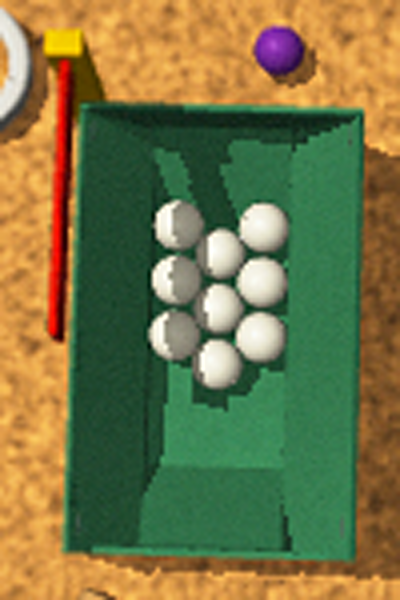

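View pics/c_bin_s.png

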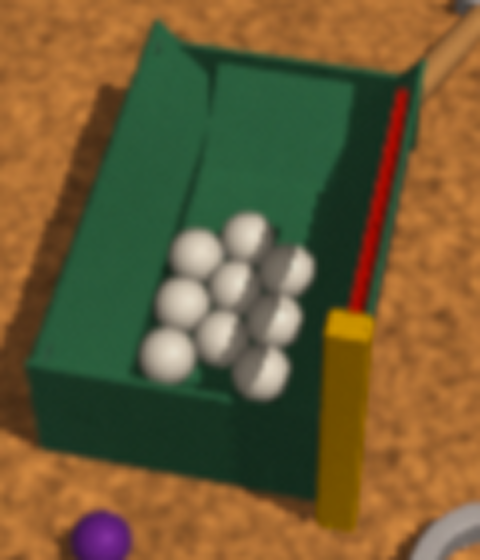

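Run:
```python
from h import *
t=last('top');s=last('scene')
T=lambda x,y:(225+x/4,115+y/4)
S=lambda x,y:(210+x/4,165+y/4)
pts={'farR':(T(362,110),S(33,365)),'nearR':(T(355,558),S(157,24)),'bladefree':(T(55,338),S(404,92)),'nearL':(T(66,550),S(422,66))}
for k,(a,b) in pts.items(): print(k,*[np.round(v,4) for v in tri(t,a,s,b)])
print('far z78',onz(t,[T(80,104),T(362,110)],.078).round(4).tolist())
print('near z78',onz(t,[T(66,550),T(355,558)],.078).round(4).tolist())
print('blade free/far z160',onz(t,[T(55,338),T(65,62)],.160).round(4).tolist())
# scoop
for n,im in (('top',t),('scene',s)):
    hsv=cv2.cvtColor(im['color'],cv2.COLOR_BGR2HSV)
    m=cv2.inRange(hsv,(105,150,60),(125,255,255))
    k,l,st,c=cv2.connectedComponentsWithStats(m)
    for i in range(1,k):
        if st[i,4]>60: print(n,st[i],c[i]);
```

```text
farR [ 0.7294 -0.0781  0.0742] 0.0039
nearR [ 0.4808 -0.0724  0.0688] 0.0045
bladefree [0.5918 0.0811 0.1535] 0.0028
nearL [0.4854 0.0843 0.067 ] 0.001
far z78 [[0.733, 0.0775, 0.078], [0.7288, -0.0798, 0.078]]
near z78 [[0.4855, 0.0824, 0.078], [0.4814, -0.0741, 0.078]]
blade free/far z160 [[0.5912, 0.0788, 0.16], [0.7325, 0.0757, 0.16]]
top [  68   77   62   77 3223] [ 98.01054918 115.16537388]
top [401 256  14  38 313] [407.68370607 274.4057508 ]
top [ 91 368  44  33 190] [112.55263158 384.28947368]
scene [199   0  33   7 183] [216.20765027   2.34972678]
scene [   9   73   60   37 1258] [39.09379968 87.81558029]
scene [420 123  38  20  63] [439.41269841 133.23809524]
scene [163 143  12  26 183] [168.90163934 156.02185792]
scene [ 440  285   97  107 6280] [488.1933121  336.40509554]
```

Run:
```python
from h import *
t=last('top');s=last('scene')
T=lambda x,y:(375+x/6,200+y/6)
S=lambda x,y:(130+x/7,130+y/7)
print('bR',tri(t,T(302,321),s,S(118,270)));print('bL',tri(t,T(78,336),s,S(360,292)))
print('noseR',tri(t,T(253,105),s,S(75,458)));print('noseL',tri(t,T(80,113),s,S(265,485)))
print('hcen',tri(t,(407.7,274.4),s,(168.9,156.0)))
print('hend',tri(t,T(217,552),s,S(296,95)))
P=onz(t,[T(302,321),T(78,336)],.037);print(P.round(4), onz(t,[T(253,105),T(80,113)],.027).round(4))
H=onz(t,[T(217,552)],.055);print(H.round(4),onz(t,[T(183,335)],.03).round(4))
# pan
im=t['color'][150:300,95:215];cv2.imwrite('pics/c_pan_t.png',cv2.resize(im,None,fx=4,fy=4,interpolation=cv2.INTER_CUBIC))
im=s['color'][170:300,350:480];cv2.imwrite('pics/c_pan_s.png',cv2.resize(im,None,fx=4,fy=4,interpolation=cv2.INTER_CUBIC))
```

```text
bR (array([ 0.48175459, -0.33145925,  0.03473272]), np.float64(0.0013721981873730646))
bL (array([ 0.47643288, -0.24427443,  0.03355274]), np.float64(0.0032080348475787474))
noseR (array([ 0.56469455, -0.31620027,  0.02810402]), np.float64(0.0024992674114216545))
noseL (array([ 0.56211476, -0.24961141,  0.02474854]), np.float64(0.0018917317641132247))
hcen (array([ 0.43531723, -0.28824857,  0.04163075]), np.float64(0.00011181655391814777))
hend (array([ 0.39643895, -0.29247686,  0.04930827]), np.float64(0.0013981534953755807))
[[ 0.482  -0.3314  0.037 ]
 [ 0.4769 -0.245   0.037 ]] [[ 0.5651 -0.3178  0.027 ]
 [ 0.5622 -0.25    0.027 ]]
[[ 0.3972 -0.2915  0.055 ]] [[ 0.4769 -0.2873  0.03  ]]
```

View pics/c_pan_t.png

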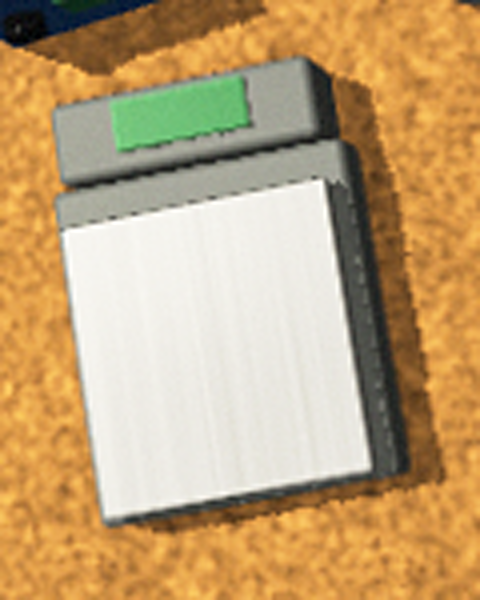

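View pics/c_pan_s.png

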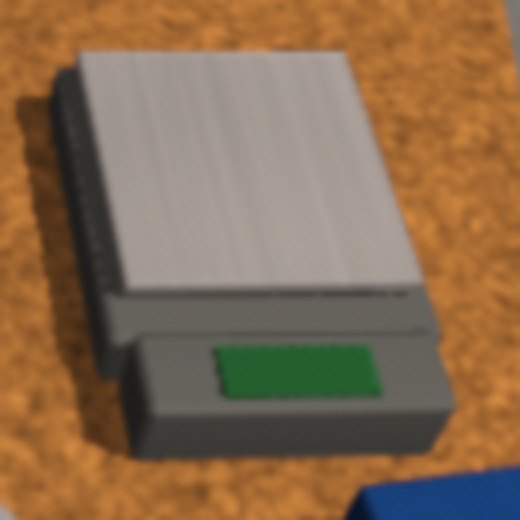

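```bash
cat >> h.py <<'E'
def M(st=None):
    st=st or bot.observe();return R.from_quat(st['ee_rot']).as_matrix(),np.array(st['position'])
def Rt(yaw,tilt,flip=False):
    # tool x: down, tilted forward (along heading) by tilt deg; tool z = +-left of heading
    a=np.radians(yaw);t=np.radians(tilt)
    h=np.array([np.cos(a),np.sin(a),0]);x=np.array([0,0,-1])*np.cos(t)+h*np.sin(t)
    z=np.array([-np.sin(a),np.cos(a),0])*(-1 if flip else 1)
    return np.c_[x,np.cross(z,x),z]
def rel(Rg,pg,R0=None,p0=None):
    # shift in tool axes (cm), rotvec (deg) from pose0 to goal
    if R0 is None: R0,p0=M()
    return (R0.T@(np.array(pg)-p0)*100).round(2),np.degrees(R.from_matrix(R0.T@Rg).as_rotvec()).round(2)
E
python3 - <<'E'
from h import *
print(M()[0].round(3))
t=last('top');s=last('scene')
T=lambda x,y:(95+x/4,150+y/4)
S=lambda x,y:(350+x/4,170+y/4)
for n,a,b in (('farL',T(62,228),S(420,288)),('farR',T(326,180),S(127,288)),('nearR',T(372,470),S(80,53)),('nearL',T(105,522),S(345,53))):
    print(n,*[np.round(v,4) for v in tri(t,a,s,b)],onz(t,[a],.055).round(4),onz(s,[b],.055).round(4))
print(M()[0]@last('wrist')['hand_eye'][:3,:], last('wrist')['hand_eye'])
E
```

```text
[[-0.    -0.918  0.396]
 [-0.001  0.396  0.918]
 [-1.    -0.    -0.001]]
farL [0.5887 0.3949 0.0463] 0.0003 [[0.5877 0.391  0.055 ]] [[0.596  0.3914 0.055 ]]
farR [0.616  0.2393 0.0463] 0.0025 [[0.6149 0.2355 0.055 ]] [[0.6225 0.2391 0.055 ]]
nearR [0.4509 0.2083 0.0495] 0.0029 [[0.4513 0.2054 0.055 ]] [[0.456  0.2091 0.055 ]]
nearL [0.4194 0.3645 0.0469] 0.0028 [[0.4202 0.3595 0.055 ]] [[0.4273 0.3632 0.055 ]]
[[ 0.39621983 -0.87472363 -0.27904914 -0.07162008]
 [ 0.9181548   0.37705615  0.12173918  0.03014453]
 [-0.00127094 -0.30444579  0.95252882  0.14246674]] [[ 4.12318649e-04  3.04371522e-01 -9.52553309e-01 -1.42472167e-01]
 [-5.94749098e-04  9.52553296e-01  3.04371260e-01  7.76915824e-02]
 [ 9.99999738e-01  4.41032275e-04  5.73780177e-04 -7.76064855e-04]
 [ 0.00000000e+00  0.00000000e+00  0.00000000e+00  1.00000000e+00]]
```

```bash
cat >> h.py <<'E'
def plan(goals,R0=None,p0=None,dec=2):
    # goals: list of (R,p,n)
    if R0 is None: R0,p0=M()
    from scipy.spatial.transform import Slerp
    Rc,pc=R0.copy(),np.array(p0,float)
    for Rg,pg,n in goals:
        Ra,pa=Rc.copy(),pc.copy(); rv=R.from_matrix(Ra.T@Rg).as_rotvec(); L=[];D=[]
        for k in range(1,n+1):
            Rk=Ra@R.from_rotvec(rv*k/n).as_matrix(); pk=pa+(np.array(pg)-pa)*k/n
            l=(Rc.T@(pk-pc)*100).round(dec); d=np.degrees(R.from_matrix(Rc.T@Rk).as_rotvec()).round(1)
            L.append((l+0).tolist());D.append((d+0).tolist())
            pc=pc+Rc@l/100; Rc=Rc@R.from_rotvec(np.radians(d)).as_matrix()
        print('linear',L);print('rot',D,'| max',np.abs(np.linalg.norm(L,axis=1)).max().round(2),np.linalg.norm(D,axis=1).max().round(1))
    return Rc,pc
E
python3 - <<'E'
from h import *
r,p=plan([(Rt(0,0),(.36,.32,.26),5),(Rt(3,0),(.42,0.04,.28),5),(Rt(3,0),(.40,-.20,.25),4),(Rt(3,0),(.40,-.27,.25),2)])
# bias check at z=0: orange mat corners
t=last('top');s=last('scene')
print(onz(t,[(487,347),(80,347),(105,97),(461,97)],0).round(3).tolist())
print(onz(s,[(129,121),(478,157),(497,297)],0).round(3).tolist())
E
```

```text
linear [[-0.58, -4.08, -3.77], [-0.58, -3.76, -4.09], [-0.58, -3.41, -4.38], [-0.58, -3.05, -4.64], [-0.58, -2.67, -4.88]]
rot [[-4.7, 0.0, 0.0], [-4.6, 0.0, 0.0], [-4.7, 0.0, 0.0], [-4.6, 0.0, 0.0], [-4.7, 0.0, 0.0]] | max 5.59 4.7
linear [[-0.4, -1.2, -5.6], [-0.39, -1.14, -5.61], [-0.4, -1.08, -5.63], [-0.39, -1.03, -5.63], [-0.4, -0.96, -5.65]]
rot [[-0.6, 0.0, 0.0], [-0.6, 0.0, 0.0], [-0.6, 0.0, 0.0], [-0.6, 0.0, 0.0], [-0.6, 0.0, 0.0]] | max 5.75 0.6
linear [[0.76, 0.81, -5.96], [0.75, 0.81, -5.97], [0.76, 0.82, -5.96], [0.75, 0.81, -5.97]]
rot [[0.0, 0.0, 0.0], [0.0, 0.0, 0.0], [0.0, 0.0, 0.0], [0.0, 0.0, 0.0]] | max 6.07 0.0
linear [[0.0, 0.18, -3.49], [0.01, 0.18, -3.5]]
rot [[0.0, 0.0, 0.0], [0.0, 0.0, 0.0]] | max 3.5 0.0
[[0.258, -0.491, 0.0], [0.253, 0.486, -0.0], [0.875, 0.448, 0.0], [0.869, -0.451, 0.0]]
[[0.267, -0.481, 0.0], [0.245, 0.504, 0.0], [0.68, 0.489, 0.0]]
```

Call:
{"op": "carry_out", "data": {
  "grip": [8.5,8.5,8.5,8.5,8.5],
  "linear": [
    [-0.6,-4.1,-3.8],
    [-0.6,-3.8,-4.1],
    [-0.6,-3.4,-4.4],
    [-0.6,-3.0,-4.6],
    [-0.6,-2.7,-4.9]
  ],
  "delta_rot": [
    [-4.7,0,0],
    [-4.6,0,0],
    [-4.7,0,0],
    [-4.6,0,0],
    [-4.7,0,0]
  ]
}}

```text
time: 0.78
position: [0.3606, 0.3179, 0.2615]
ee_rot: [-0.501, 0.499, 0.501, 0.499]
contact_force: [0.9, 0.6, 0.5]
finger_gap: 0.996
```

Run:
```python
from h import *
s=snap('wrist','w1.png');np.save('w1.npy',s,allow_pickle=True);print(bot.observe()['q'],M())
```

```text
[-0.82847625  0.12200931  0.05965276  1.92971239 -0.00626574  1.09001619
  0.80592975] (array([[ 0.00123868, -0.99999811, -0.00150135],
       [-0.00116763, -0.00150279,  0.99999819],
       [-0.99999855, -0.00123692, -0.00116949]]), array([0.36400105, 0.31178395, 0.26220541]))
```

View pics/w1.png

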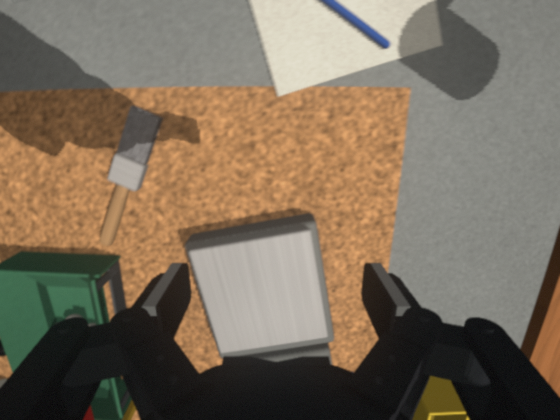

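Call:
{"op": "carry_out", "data": {
  "grip": [8.5,8.5,8.5,8.5,8.5],
  "linear": [
    [-0.4,-1.2,-5.6],
    [-0.4,-1.1,-5.6],
    [-0.4,-1.1,-5.6],
    [-0.4,-1.0,-5.6],
    [-0.4,-1.0,-5.6]
  ],
  "delta_rot": [
    [-0.6,0,0],
    [-0.6,0,0],
    [-0.6,0,0],
    [-0.6,0,0],
    [-0.6,0,0]
  ]
}}

```text
time: 1.45
position: [0.42, 0.039, 0.2815]
ee_rot: [0.513, -0.487, -0.513, -0.487]
contact_force: [2.0, -0.2, -0.2]
finger_gap: 0.997
```

Run:
```python
from h import *
s=snap('wrist','w2.png');np.save('w2.npy',s,allow_pickle=True);print(M()[1])
```

```text
[0.42114054 0.03252491 0.28216146]
```

View pics/w2.png

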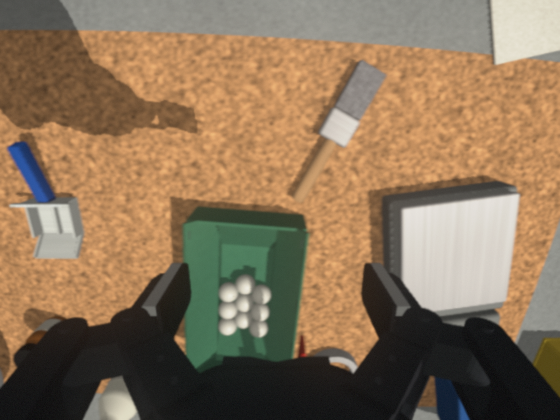

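Call:
{"op": "carry_out", "data": {
  "grip": [8.5,8.5,8.5,8.5,8.5],
  "linear": [
    [0.7,0.8,-6.0],
    [0.7,0.8,-6.0],
    [0.7,0.8,-6.0],
    [0.7,0.8,-6.0],
    [0,0.2,-2.5]
  ],
  "delta_rot": [
    [0,0,0],
    [0,0,0],
    [0,0,0],
    [0,0,0],
    [0,0,0]
  ]
}}

```text
time: 2.12
position: [0.3988, -0.2284, 0.2531]
ee_rot: [0.512, -0.488, -0.512, -0.487]
contact_force: [0.4, 1.5, 0.7]
finger_gap: 0.993
```

Run:
```python
from h import *
s=snap('wrist','w3.png');np.save('w3.npy',s,allow_pickle=True);print(M()[1])
```

```text
[ 0.39889232 -0.23001442  0.25328844]
```

View pics/w3.png

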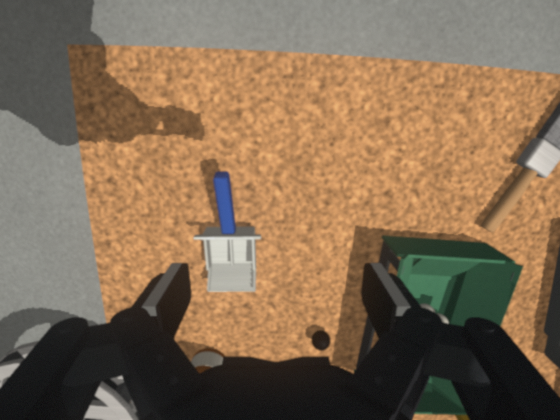

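Run:
```python
from h import *
W={i:np.load(f'w{i}.npy',allow_pickle=True).item() for i in (1,2,3)}
def cr(im,x,y,w,h,k): return cv2.resize(im[y:y+h,x:x+w],None,fx=k,fy=k,interpolation=cv2.INTER_CUBIC)
a=cr(W[3]['color'],190,165,80,135,4); cv2.imwrite('pics/c3.png',a)
a=cr(W[2]['color'],0,130,100,135,4); cv2.imwrite('pics/c2.png',a)
a=cr(W[2]['color'],370,170,160,160,4); cv2.imwrite('pics/c2p.png',a)
a=cr(W[1]['color'],180,200,160,170,4); cv2.imwrite('pics/c1p.png',a)
```

```text
(no output)
```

View pics/c3.png

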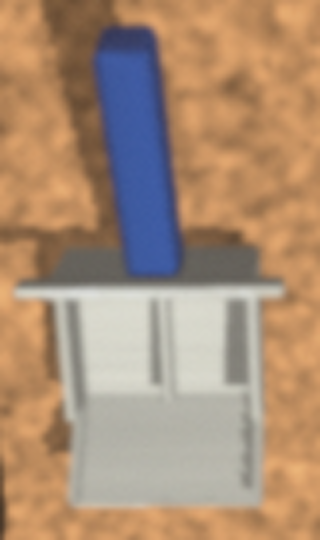

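View pics/c2.png

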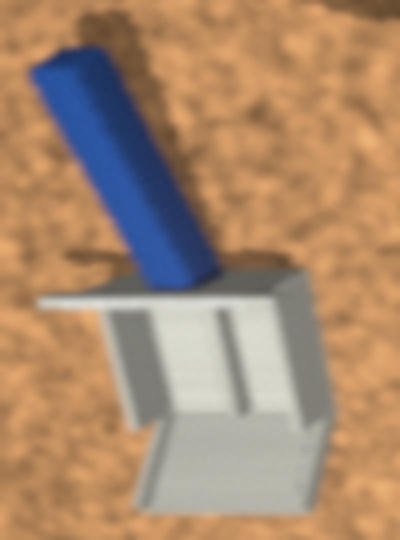

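View pics/c2p.png

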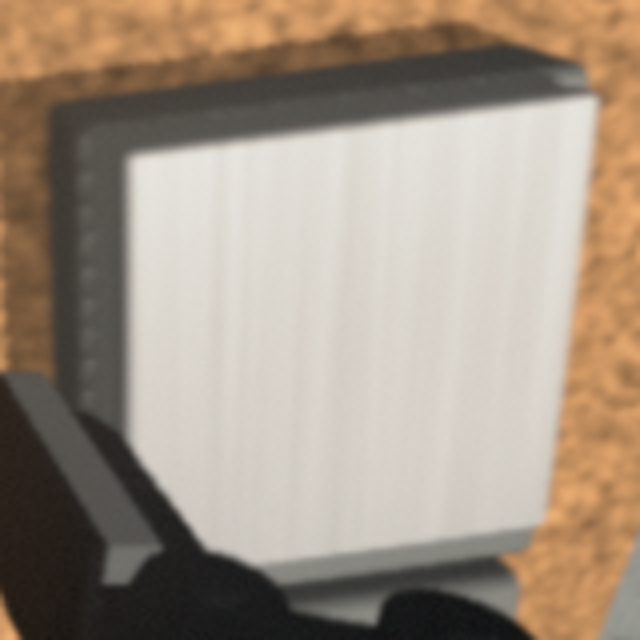

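View pics/c1p.png

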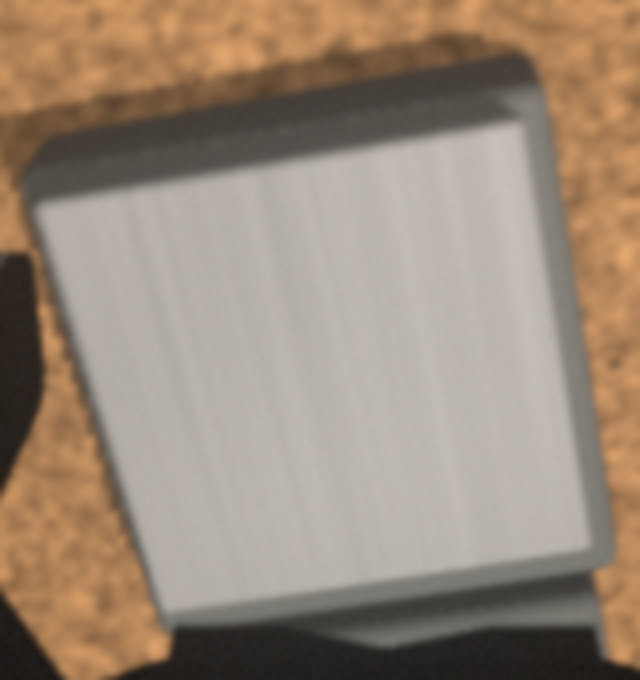

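Run:
```python
from h import *
W={i:np.load(f'w{i}.npy',allow_pickle=True).item() for i in (1,2,3)}
A=lambda x,y:(190+(x)/4,165+(y)/4)
B=lambda x,y:(0+x/4,130+y/4)
for n,a,b in (('bR',A(18,290),B(40,302)),('bL',A(281,290),B(274,298)),('noseR',A(76,502),B(138,508)),('noseL',A(260,502),B(312,510)),
  ('hendR',A(98,57),B(36,74)),('hendL',A(155,50),B(80,50)),('hfR',A(128,272),B(152,285)),('hfL',A(172,272),B(205,285)),('floorfrontL',A(248,395),B(300,418))):
    print(n,*[np.round(v,4) for v in tri(W[3],a,W[2],b)])
t=last('top')
P=lambda x,y:(370+x/4,170+y/4); Q=lambda x,y:(180+x/4,200+y/4)
for n,a,b in (('nearR',P(128,155),Q(40,205)),('nearL',P(598,95),Q(522,122)),('farL',P(542,525),Q(590,548))):
    print(n,*[np.round(v,4) for v in tri(W[2],a,W[1],b)])
C=Q(168,612);print('farR',onz(W[1],[C],.055))
# corr: top cam vs pan
```

```text
bR [ 0.4802 -0.3308  0.0388] 0.001
bL [ 0.476  -0.2458  0.0365] 0.0007
noseR [ 0.5618 -0.3149  0.0336] 0.0007
noseL [ 0.5618 -0.251   0.0278] 0.0001
hendR [ 0.3983 -0.3005  0.055 ] 0.0005
hendL [ 0.3926 -0.2834  0.0566] 0.0045
hfR [ 0.4762 -0.2969  0.0278] 0.0001
hfL [ 0.4783 -0.2833  0.0198] 0.001
floorfrontL [ 0.5279 -0.2572  0.0161] 0.0034
nearR [0.4538 0.2059 0.0516] 0.0008
nearL [0.4242 0.3607 0.0531] 0.0002
farL [0.5895 0.3918 0.0526] 0.0002
farR [[0.61694106 0.23880945 0.055     ]]
```

Run:
```python
from h import *
Rg=Rt(3.2,25);g=np.array([.430,-.2905,.036]);tcp=g+.0187*Rg[:,0]
print(tcp)
r,p=plan([(Rg,tcp-.12*Rg[:,0],4),(Rg,tcp-.035*Rg[:,0],3),(Rg,tcp,2)])
```

```text
[ 0.43789064 -0.29005884  0.01905204]
linear [[3.14, 0.36, -1.55], [3.08, 0.71, -1.55], [2.98, 1.04, -1.56], [2.85, 1.37, -1.55]]
rot [[-0.1, 0.0, -6.3], [-0.1, -0.1, -6.2], [-0.1, 0.0, -6.3], [-0.1, -0.1, -6.2]] | max 3.52 6.3
linear [[2.83, 0.0, 0.0], [2.84, 0.0, 0.0], [2.83, 0.0, 0.0]]
rot [[0.0, 0.0, 0.0], [0.0, 0.0, 0.0], [0.0, 0.0, 0.0]] | max 2.84 0.0
linear [[1.75, 0.0, 0.0], [1.75, 0.0, 0.0]]
rot [[0.0, 0.0, 0.0], [0.0, 0.0, 0.0]] | max 1.75 0.0
```

Call:
{"op": "carry_out", "data": {
  "grip": [8.5,8.5,8.5,8.5,8.5],
  "linear": [
    [3.1,0.4,-1.5],
    [3.1,0.7,-1.6],
    [3.0,1.0,-1.6],
    [2.9,1.4,-1.5],
    [0,0,0]
  ],
  "delta_rot": [
    [-0.1,0,-6.3],
    [-0.1,0,-6.2],
    [-0.1,0,-6.3],
    [-0.1,0,-6.2],
    [0,0,0]
  ]
}}

```text
time: 2.8
position: [0.3891, -0.2733, 0.1536]
ee_rot: [0.582, -0.398, -0.434, -0.56]
contact_force: [-0.1, -0.3, 0.5]
finger_gap: 0.997
```

Run:
```python
from h import *
s=snap('wrist','w4.png');np.save('w4.npy',s,allow_pickle=True);print(M()[1],bot.observe()['contact_force'])
Rg=Rt(3.2,25);g=np.array([.430,-.2905,.036])
print(rel(Rg,g+.0187*Rg[:,0]))
c=proj(s,[[.430,-.2905,.036]]);print(c)
cv2.circle(s['color'],tuple(int(v) for v in c[0]),3,(0,0,255),-1);cv2.imwrite('pics/w4.png',s['color'])
```

```text
[ 0.3897501  -0.27319031  0.15430607] [0.4971419  0.4446404  0.22880497]
(array([14.31, -0.32, -2.03]), array([ 0.15,  0.31, -7.11]))
[[255.02012164 202.68015718]]
```

View pics/w4.png

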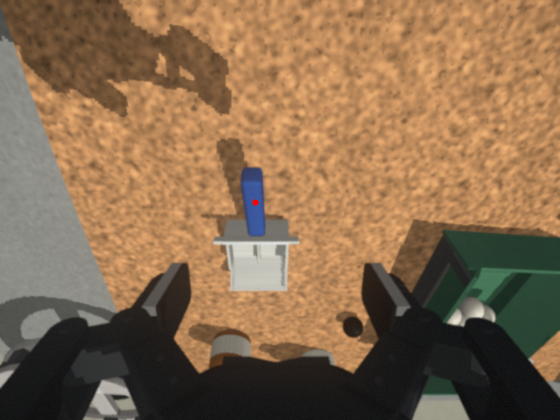

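Run:
```python
from h import *
Rg=Rt(3.2,25);g=np.array([.430,-.2905,.036]);tcp=g+.0187*Rg[:,0]
r,p=plan([(Rg,tcp-.07*Rg[:,0],3)])
```

```text
linear [[2.45, 0.18, -0.66], [2.45, 0.28, -0.66], [2.43, 0.38, -0.66]]
rot [[0.1, 0.1, -2.4], [0.0, 0.1, -2.3], [0.1, 0.1, -2.4]] | max 2.55 2.4
```

Call:
{"op": "carry_out", "data": {
  "grip": [8.5,8.5,8.5,8.5],
  "linear": [
    [2.4,0.2,-0.7],
    [2.4,0.3,-0.7],
    [2.4,0.4,-0.7],
    [0,0,0]
  ],
  "delta_rot": [
    [0.1,0.1,-2.4],
    [0,0.1,-2.3],
    [0.1,0.1,-2.4],
    [0,0,0]
  ]
}}

```text
time: 3.35
position: [0.3948, -0.2836, 0.1168]
ee_rot: [0.593, -0.387, -0.422, -0.567]
contact_force: [-0.3, -1.3, 0.5]
finger_gap: 0.998
```

Run:
```python
from h import *
s=snap('wrist','w5.png');np.save('w5.npy',s,allow_pickle=True);print(M()[1])
Rg=Rt(3.2,25);g=np.array([.430,-.2905,.036])
print(rel(Rg,g+.0187*Rg[:,0]))
c=proj(s,[[.430,-.2905,.036]]);print(c)
cv2.imwrite('pics/w5.png',cv2.resize(s['color'][120:330,150:420],None,fx=2.8,fy=2.8))
```

```text
[ 0.39502678 -0.28353665  0.11723823]
(array([10.68, -0.59, -0.9 ]), array([ 0.39,  0.05, -4.82]))
[[265.9156466  218.84712239]]
```

View pics/w5.png

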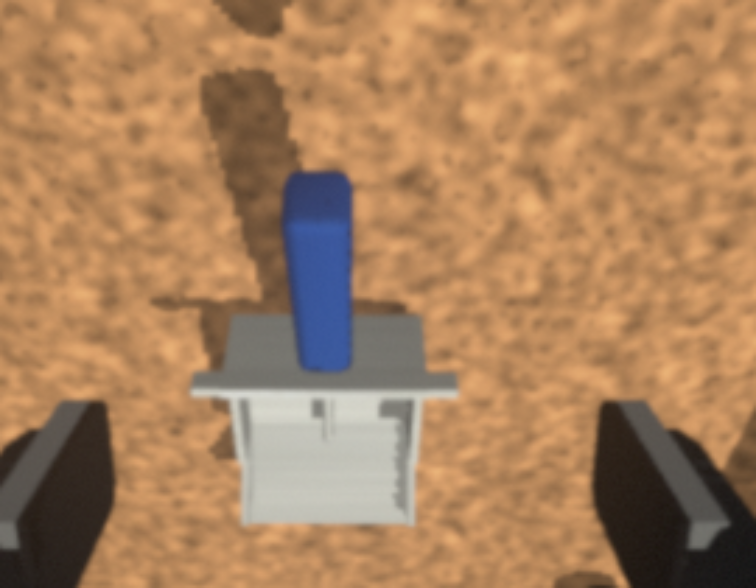

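Run:
```python
from h import *
print(bot.observe()['q'].round(3),bot.observe()['qvel'].round(3))
```

```text
[ 0.737  0.24  -0.028  2.238 -0.547  0.465  2.811] [-0.059 -0.013  0.046 -0.005 -0.002  0.004  0.002]
```

Call:
{"op": "carry_out", "data": {
  "grip": [8.5,8.5,8.5,8.5,8.5],
  "linear": [
    [0,0,0],
    [0,0,0],
    [0,0,0],
    [0,0,0],
    [0,0,0]
  ],
  "delta_rot": [
    [10.5,0,0],
    [10.5,0,0],
    [10.5,0,0],
    [10.5,0,0],
    [10.5,0,0]
  ]
}}

```text
time: 4.03
position: [0.3962, -0.2826, 0.118]
ee_rot: [-0.28, 0.533, 0.207, 0.771]
contact_force: [-0.1, 0.2, 0.8]
finger_gap: 0.998
```

Run:
```python
from h import *
print(bot.observe()['q'].round(3),M())
```

```text
[ 0.567  0.239  0.156  2.243 -0.634  0.486  1.969] (array([[ 0.34541445, -0.61760789,  0.7065758 ],
       [ 0.01969848,  0.75752341,  0.65251073],
       [-0.93824348, -0.21146817,  0.27382547]]), array([ 0.39617003, -0.28255963,  0.11800625]))
```

Call:
{"op": "carry_out", "data": {
  "grip": [8.5,8.5,8.5,8.5,8.5],
  "linear": [
    [0,0,0],
    [0,0,0],
    [0,0,0],
    [0,0,0],
    [0,0,0]
  ],
  "delta_rot": [
    [10.5,0,0],
    [10.5,0,0],
    [10.5,0,0],
    [10.5,0,0],
    [10.5,0,0]
  ]
}}

```text
time: 4.65
position: [0.3963, -0.2825, 0.1181]
ee_rot: [0.09, 0.57, -0.05, 0.815]
contact_force: [-0.2, 0.2, -0.2]
finger_gap: 0.998
```

Call:
{"op": "carry_out", "data": {
  "grip": [8.5,8.5,8.5,8.5,8.5],
  "linear": [
    [0,0,0],
    [0,0,0],
    [0,0,0],
    [0,0,0],
    [0,0,0]
  ],
  "delta_rot": [
    [10.5,0,0],
    [10.5,0,0],
    [10.5,0,0],
    [10.5,0,0],
    [10.5,0,0]
  ]
}}

```text
time: 5.28
position: [0.3964, -0.2825, 0.1183]
ee_rot: [0.441, 0.488, -0.297, 0.692]
contact_force: [0.1, -0.2, 0.2]
finger_gap: 0.994
```

Run:
```python
from h import *
print(bot.observe()['q'].round(3))
Rg=Rt(3.2,25,True);g=np.array([.430,-.2905,.036]);tcp=g+.0187*Rg[:,0]
print(rel(Rg,tcp))
plan([(Rg,tcp-.07*Rg[:,0],3)])
```

```text
[ 0.258  0.262  0.505  2.253 -0.793  0.539  0.282]
(array([10.73, -0.02,  1.07]), array([22.74, -0.96,  4.63]))
linear [[1.25, -0.18, 0.28], [1.25, -0.18, 0.3], [1.24, -0.16, 0.32]]
rot [[7.6, -0.3, 1.5], [7.6, -0.3, 1.6], [7.5, -0.4, 1.5]] | max 1.3 7.8
```

Call:
{"op": "carry_out", "data": {
  "grip": [8.5,8.5,8.5,8.5],
  "linear": [
    [1.2,-0.2,0.3],
    [1.2,-0.2,0.3],
    [1.2,-0.2,0.3],
    [0,0,0]
  ],
  "delta_rot": [
    [7.6,-0.3,1.5],
    [7.6,-0.3,1.6],
    [7.5,-0.4,1.5],
    [0,0,0]
  ]
}}

```text
time: 5.78
position: [0.4065, -0.2921, 0.0826]
ee_rot: [0.583, 0.398, -0.363, 0.608]
contact_force: [-0.2, 0.2, 1.7]
finger_gap: 0.995
```

Run:
```python
from h import *
s=snap('wrist');np.save('w6.npy',s,allow_pickle=True);print(M()[1])
print(bot.observe()['q'].round(3))
Rg=Rt(3.2,25,True);g=np.array([.430,-.2905,.036]);tcp=g+.0187*Rg[:,0]
print(rel(Rg,tcp))
c=proj(s,[[.430,-.2905,.036]]);print(c)
cv2.circle(s['color'],tuple(int(v) for v in c[0]),2,(0,0,255),-1)
cv2.imwrite('pics/w6.png',s['color'])
```

```text
[ 0.40656407 -0.29224285  0.08296925]
[ 0.377  0.357  0.425  2.276 -1.153  0.5    0.278]
(array([ 7.12,  0.16, -0.04]), array([0.49, 0.02, 0.13]))
[[274.04086179 226.88809118]]
```

View pics/w6.png

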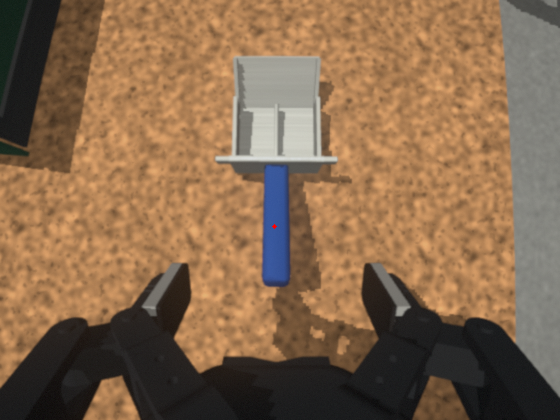

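Call:
{"op": "carry_out", "data": {
  "grip": [8.5,8.5,8.5,8.5,8.5],
  "linear": [
    [2.0,0.1,0],
    [2.0,0.1,0],
    [1.8,0,0],
    [1.3,0,0],
    [0,0,0]
  ],
  "delta_rot": [
    [0.3,0,0],
    [0.2,0,0],
    [0,0,0.1],
    [0,0,0],
    [0,0,0]
  ]
}}

```text
time: 6.45
position: [0.4379, -0.291, 0.0188]
ee_rot: [0.586, 0.396, -0.364, 0.606]
contact_force: [-0.6, -0.1, 0.2]
finger_gap: 0.991
```

Run:
```python
from h import *
print(bot.observe()['q'].round(3),bot.observe()['contact_force'])
Rg=Rt(3.2,25,True);g=np.array([.430,-.2905,.036]);tcp=g+.0187*Rg[:,0]
print(rel(Rg,tcp))
s=snap('wrist','w7.png')
```

```text
[ 0.833  0.506 -0.156  2.227 -1.18   0.239  0.326] [-0.61695839 -0.12396946  0.23906065]
(array([-0.02,  0.01, -0.1 ]), array([-0.1 ,  0.01,  0.03]))
```

View pics/w7.png

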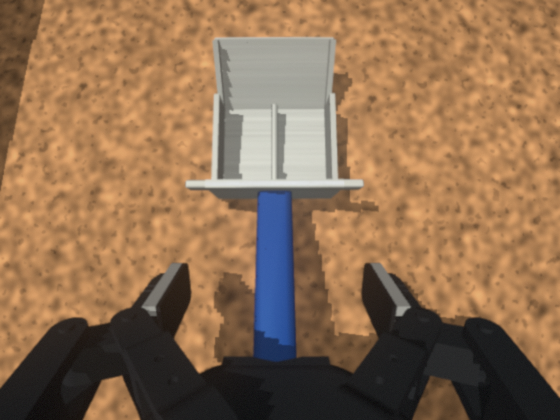

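Call:
{"op": "carry_out", "data": {
  "grip": [1.0,1.0,1.0,1.0,1.0],
  "linear": [
    [0,0,0],
    [0,0,0],
    [0,0,0],
    [0,0,0],
    [0,0,0]
  ],
  "delta_rot": [
    [0,0,0],
    [0,0,0],
    [0,0,0],
    [0,0,0],
    [0,0,0]
  ]
}}

```text
time: 7.12
position: [0.4376, -0.2909, 0.0187]
ee_rot: [0.587, 0.396, -0.364, 0.605]
contact_force: [-1.3, 1.5, 4.7]
finger_gap: 0.199
```

Call:
{"op": "carry_out", "data": {
  "grip": [0.5,0.5,0.5],
  "linear": [
    [0,0,0],
    [0,0,0],
    [0,0,0]
  ],
  "delta_rot": [
    [0,0,0],
    [0,0,0],
    [0,0,0]
  ]
}}

```text
time: 7.5
position: [0.4376, -0.291, 0.0188]
ee_rot: [0.587, 0.396, -0.364, 0.605]
contact_force: [-2.9, 1.6, 5.8]
finger_gap: 0.201
```

Run:
```python
from h import *
print(M()[1],bot.observe()['contact_force'])
s=snap('wrist','w8.png')
```

```text
[ 0.43755517 -0.2909583   0.01875015] [-2.86007782  1.56218262  5.78198658]
```

View pics/w8.png

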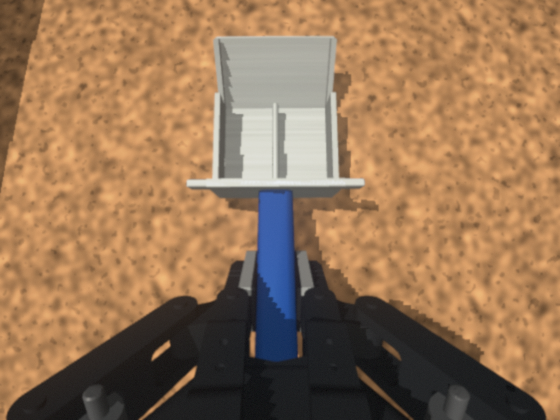

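Run:
```python
from h import *
s=last('wrist')
cv2.imwrite('pics/c8.png',cv2.resize(s['color'][20:210,175:375],None,fx=4,fy=4,interpolation=cv2.INTER_CUBIC)[:600])
w6=np.load('w6.npy',allow_pickle=True).item()
for S in (s,):
  B=onz(S,[(187.5,183.5),(363,183.5)],.037);N=onz(S,[(215,37.5),(335,37)],.027);b=onz(S,[(220.5,109),(328,109)],.002)
  print(B,N,b)
  for Q in (B,N):
    d=Q[0]-Q[1];print('yaw',np.degrees(np.arctan2(-d[0],d[1])),np.linalg.norm(d))
print(M())
```

```text
[[ 0.47616635 -0.24663368  0.037     ]
 [ 0.48049962 -0.33242858  0.037     ]] [[ 0.56308075 -0.25098858  0.027     ]
 [ 0.56675699 -0.31889757  0.027     ]] [[ 0.53173171 -0.25215115  0.002     ]
 [ 0.53510748 -0.31980327  0.002     ]]
yaw 2.89140117766931 0.08590425324059958
yaw 3.098663564045478 0.06800842388225298
(array([[ 0.42190539,  0.90518173,  0.05139918],
       [ 0.02335086,  0.04582429, -0.99867656],
       [-0.90633911,  0.42254724, -0.00180326]]), array([ 0.43758525, -0.29094503,  0.01875805]))
```

View pics/c8.png

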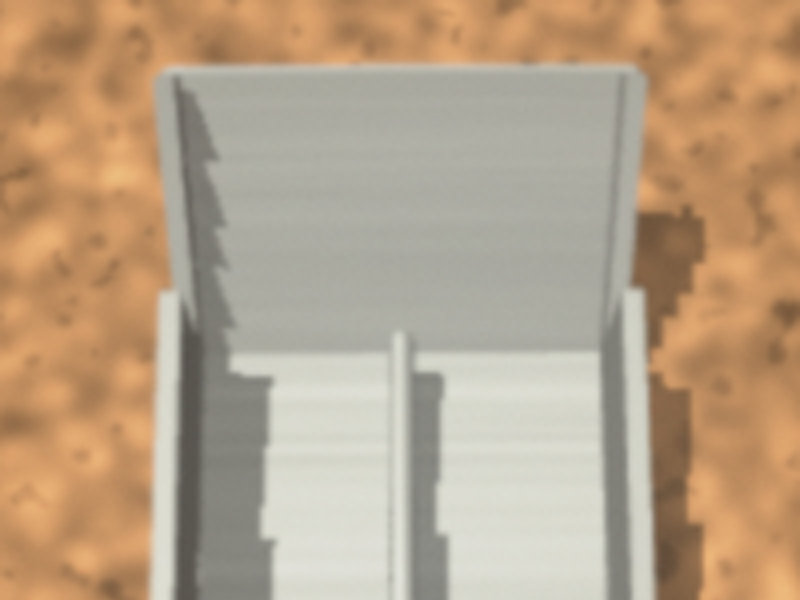

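```bash
cat >> h.py <<'E'
G=None
def saveG(cup,yaw):
    Rm,p=M(); S=R.from_euler('z',yaw,degrees=True).as_matrix()
    np.savez('G.npz',Rts=Rm.T@S,c=Rm.T@(np.array(cup)-p))
def tool_for(cup,yaw,dip):
    g=np.load('G.npz'); S=R.from_euler('ZY',[yaw,dip],degrees=True).as_matrix() # dip>0 nose down
    Rm=S@g['Rts'].T; return Rm,np.array(cup)-Rm@g['c']
def scoop_now():
    g=np.load('G.npz');Rm,p=M();S=Rm@g['Rts'];e=R.from_matrix(S).as_euler('ZYX',degrees=True)
    return (p+Rm@g['c']).round(4),e.round(2)
O=np.array([.6187,.0013,0]);BY=-1.3
def b2w(v,o=None):
    return (O if o is None else o)+R.from_euler('z',BY,degrees=True).apply(np.array(v,float))
E
python3 - <<'E'
from h import *
saveG((.5063,-.2880,.018),3.0)
print(scoop_now())
a=tool_for((.51,-.287,.14),3,0);b=tool_for((.56,-.18,.23),1,0)
plan([(*a,3),(*b,3)])
E
```

```text
(array([ 0.5063, -0.288 ,  0.018 ]), array([3., 0., 0.]))
linear [[-3.63, 1.83, -0.03], [-3.64, 1.83, -0.04], [-3.63, 1.83, -0.03]]
rot [[0.0, 0.0, 0.0], [0.0, 0.0, 0.0], [0.0, 0.0, 0.0]] | max 4.07 0.0
linear [[-1.93, 2.94, -3.56], [-1.95, 2.91, -3.59], [-1.97, 2.87, -3.6]]
rot [[0.6, -0.3, 0.0], [0.6, -0.3, 0.0], [0.6, -0.2, 0.0]] | max 5.02 0.7
```

Call:
{"op": "carry_out", "data": {
  "grip": [0.5,0.5,0.5,0.5,0.5],
  "linear": [
    [-1.0,0.5,0],
    [-2.6,1.3,0],
    [-3.6,1.8,0],
    [-3.6,1.8,0],
    [0,0,0]
  ],
  "delta_rot": [
    [0,0,0],
    [0,0,0],
    [0,0,0],
    [0,0,0],
    [0,0,0]
  ]
}}

```text
time: 8.18
position: [0.4419, -0.2916, 0.1419]
ee_rot: [0.586, 0.394, -0.364, 0.607]
contact_force: [-0.0, 0.7, -2.4]
finger_gap: 0.198
```

Call:
{"op": "carry_out", "data": {
  "grip": [0.5,0.5,0.5,0.5,0.5],
  "linear": [
    [-1.5,2.2,-2.7],
    [-1.5,2.2,-2.7],
    [-1.5,2.2,-2.7],
    [-1.5,2.2,-2.7],
    [0,0,0]
  ],
  "delta_rot": [
    [0.5,-0.2,0],
    [0.5,-0.2,0],
    [0.5,-0.2,0],
    [0.5,-0.2,0],
    [0,0,0]
  ]
}}

```text
time: 8.8
position: [0.4922, -0.1793, 0.2315]
ee_rot: [0.594, 0.386, -0.374, 0.599]
contact_force: [-1.1, 0.6, -2.2]
finger_gap: 0.199
```

Run:
```python
from h import *
print(scoop_now(),bot.observe()['q'].round(3),bot.observe()['contact_force'])
s=snap('wrist','w9.png');np.save('w9.npy',s,allow_pickle=True)
```

```text
(array([ 0.561 , -0.1786,  0.2308]), array([ 1.06, -0.04,  0.11])) [ 0.2    0.05   0.197  2.16  -0.352  0.557 -0.894] [-1.08458478  0.57598921 -2.24420667]
```

View pics/w9.png

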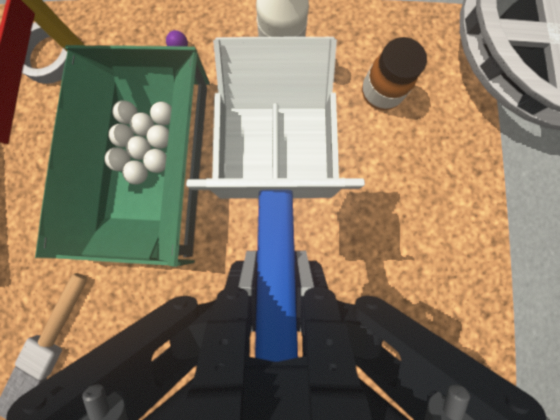

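Run:
```python
from h import *
s=np.load('w9.npy',allow_pickle=True).item()
cv2.imwrite('pics/c9.png',cv2.resize(s['color'][0:280,0:220],None,fx=2.7,fy=2.7,interpolation=cv2.INTER_CUBIC)[:600])
cv2.imwrite('pics/c9b.png',cv2.resize(s['color'][0:150,0:130],None,fx=4,fy=4,interpolation=cv2.INTER_CUBIC))
```

```text
(no output)
```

View pics/c9.png

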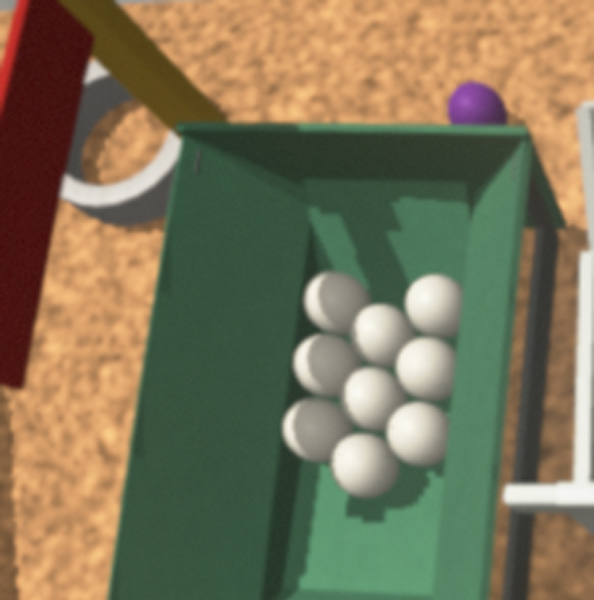

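View pics/c9b.png

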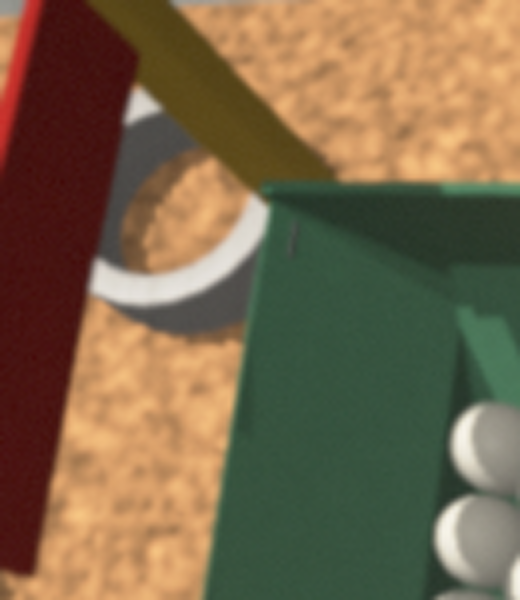

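Run:
```python
from h import *
s=np.load('w9.npy',allow_pickle=True).item();t=last('top')
f=lambda x,y:(x/2.7,y/2.7)
T=lambda x,y:(225+x/4,115+y/4)
P=[f(180,126),f(529,128),(39,256),(181,263)];Q=[T(80,104),T(362,110),T(66,550),T(355,558)]
for a,b in zip(P,Q):
    print(onz(s,[a],.078)[0].round(4),onz(t,[b],.078)[0].round(4),tri(s,a,t,b)[0].round(4),tri(s,a,t,b)[1].round(4))
print('blade low free',onz(s,[(9.5,143.5)],.130),'expect',b2w((-.028,.0755,.13)))
print('blade low far',onz(s,[(34.5,13.75)],.130),'expect',b2w((.114,.0755,.13)))
print('top blade',onz(t,[T(55,338),T(65,62)],.160))
balls=np.array([(336,301),(434,305),(381,333),(325,364),(427,367),(373,398),(314,430),(418,434),(365,465)])/2.7
w=onz(s,balls,.024);Rb=R.from_euler('z',-BY,degrees=True)
print((Rb.apply(w-O)*1000).round(0).tolist())
```

```text
[0.7323 0.0735 0.078 ] [0.733  0.0775 0.078 ] [0.735  0.0776 0.0733] 0.0015
[ 0.7287 -0.0831  0.078 ] [ 0.7288 -0.0798  0.078 ] [ 0.7308 -0.0809  0.0738] 0.0024
[0.4865 0.075  0.078 ] [0.4855 0.0824 0.078 ] [0.4857 0.0838 0.0672] 0.0005
[ 0.4834 -0.081   0.078 ] [ 0.4814 -0.0741  0.078 ] [ 0.4817 -0.0751  0.059 ] 0.0011
blade low free [[0.5940459  0.07630426 0.13      ]] expect [0.5924201  0.07741581 0.13      ]
blade low far [[0.73397815 0.07320783 0.13      ]] expect [0.73438355 0.07419421 0.13      ]
top blade [[0.59118153 0.07879959 0.16      ]
 [0.73253839 0.0757206  0.16      ]]
[[55.0, 23.0, 24.0], [54.0, -26.0, 24.0], [39.0, -1.0, 24.0], [23.0, 25.0, 24.0], [23.0, -25.0, 24.0], [7.0, -1.0, 24.0], [-10.0, 27.0, 24.0], [-10.0, -24.0, 24.0], [-26.0, -0.0, 24.0]]
```

```bash
cat >> h.py <<'E'
O=np.array([.6187,.0008,0])
def floor(x): # mm bin
    if x<-85: return 13.6+(-85-x)*np.tan(np.radians(40))
    return 13.6-(x+85)*7.6/145 if x<=60 else 6+(x-60)*np.tan(np.radians(35))
def cup_tip(tx,tz,d,y=0):
    a=np.radians(d); x,z=58.7,9
    return b2w(np.array([tx-(x*np.cos(a)+z*np.sin(a)),y,tz-(-x*np.sin(a)+z*np.cos(a))])/1000)
def tool_tip(tx,tz,d,y=0): return tool_for(cup_tip(tx,tz,d,y),BY,d)
def tip_now():
    c,e=scoop_now(); S=R.from_euler('ZYX',e,degrees=True)
    f=lambda v:((R.from_euler('z',-BY,degrees=True).apply(c+S.apply(np.array(v)/1000)-O))*1000).round(1)
    return 'tip',f((58.7,0,9)),'corner',f((26.5,0,-18)),'rear',f((-30,0,-18)),'ypr',e
E
python3 - <<'E'
from h import *
print(tip_now(), M()[1])
a=tool_tip(-40,95,20);b=tool_tip(-40,60,43);c=tool_tip(-40,floor(-40)+6,43)
for q in (a,b,c):print(q[1])
print([cup_tip(-40,95,20),cup_tip(-40,18,43)])
plan([(*a,5),(*b,5),(*c,3)])
E
```

```text
('tip', array([   4.1, -179.7,  238.7]), 'corner', array([ -28.1, -180.9,  211.7]), 'rear', array([ -84.6, -183.1,  211.7]), 'ypr', array([0.98, 0.04, 0.13])) [ 0.49126923 -0.180424    0.23047797]
[0.45615076 0.00514418 0.13085402]
[0.47990051 0.00460522 0.14090976]
[0.47990051 0.00460522 0.09815114]
[array([0.52048715, 0.00302876, 0.10661935]), array([0.52965448, 0.00282073, 0.05145112])]
linear [[1.55, -1.43, -3.71], [1.64, -1.34, -3.71], [1.72, -1.26, -3.7], [1.79, -1.17, -3.7], [1.86, -1.06, -3.69]]
rot [[0.4, -0.1, -4.0], [0.5, -0.2, -4.0], [0.4, -0.1, -4.0], [0.5, -0.2, -4.0], [0.4, -0.1, -3.9]] | max 4.27 4.0
linear [[-0.16, 0.49, 0.0], [-0.2, 0.48, 0.0], [-0.23, 0.46, 0.0], [-0.27, 0.44, -0.01], [-0.3, 0.41, 0.0]]
rot [[0.0, 0.0, -4.6], [0.0, 0.0, -4.6], [0.0, 0.0, -4.6], [0.0, -0.1, -4.6], [0.1, 0.0, -4.6]] | max 0.52 4.6
linear [[1.35, 0.44, 0.0], [1.36, 0.44, 0.0], [1.35, 0.44, 0.0]]
rot [[0.0, 0.0, 0.0], [0.0, 0.0, 0.0], [0.0, 0.0, 0.0]] | max 1.43 0.0
```

Call:
{"op": "carry_out", "data": {
  "grip": [0.5,0.5,0.5,0.5,0.5],
  "linear": [
    [1.1,-1.4,-3.7],
    [1.5,-1.3,-3.7],
    [1.7,-1.3,-3.7],
    [1.8,-1.2,-3.7],
    [1.9,-1.1,-3.7]
  ],
  "delta_rot": [
    [0.4,-0.1,-4.0],
    [0.5,-0.2,-4.0],
    [0.4,-0.1,-4.0],
    [0.5,-0.2,-4.0],
    [0.4,-0.1,-3.9]
  ]
}}

```text
time: 9.48
position: [0.4526, 0.0044, 0.1346]
ee_rot: [0.528, 0.472, -0.485, 0.513]
contact_force: [0.5, 0.4, -1.4]
finger_gap: 0.201
```

Run:
```python
from h import *
print(tip_now(), M()[1],bot.observe()['q'].round(2))
b=tool_tip(-40,60,43)
plan([(*b,5)])
```

```text
('tip', array([-43.7,  -1.2,  98.4]), 'corner', array([-83.2,  -1. ,  84.2]), 'rear', array([-136.3,   -0.9,  103.7]), 'ypr', array([-1.47, 20.19,  0.06])) [0.45258501 0.00441586 0.13464935] [-0.12  0.2   0.04  2.18 -0.    0.68 -1.68]
linear [[-0.08, 0.55, -0.02], [-0.12, 0.55, -0.02], [-0.17, 0.54, -0.02], [-0.21, 0.52, -0.01], [-0.24, 0.5, -0.02]]
rot [[0.0, 0.0, -4.6], [-0.1, 0.0, -4.5], [0.0, -0.1, -4.6], [0.0, 0.0, -4.5], [-0.1, 0.0, -4.6]] | max 0.57 4.6
```

Call:
{"op": "carry_out", "data": {
  "grip": [0.5,0.5,0.5,0.5,0.5],
  "linear": [
    [-0.1,0.6,0],
    [-0.1,0.6,0],
    [-0.2,0.5,0],
    [-0.2,0.5,0],
    [-0.2,0.5,0]
  ],
  "delta_rot": [
    [0,0,-4.6],
    [0,0,-4.6],
    [0,0,-4.6],
    [0,0,-4.5],
    [0,0,-4.5]
  ]
}}

```text
time: 10.1
position: [0.4808, 0.0027, 0.1413]
ee_rot: [-0.424, -0.568, 0.577, -0.407]
contact_force: [-1.0, 0.4, -0.9]
finger_gap: 0.202
```

Run:
```python
from h import *
print(tip_now(), M()[1],bot.observe()['q'].round(2),bot.observe()['contact_force'])
plan([(*tool_tip(-39,floor(-39)+15,43),2),(*tool_tip(-39,floor(-39)+4,43),2)])
s=snap('wrist','w10.png')
```

```text
('tip', array([-39.1,  -1.8,  60.3]), 'corner', array([-81.1,  -1.7,  62.6]), 'rear', array([-122.4,   -1.7,  101.1]), 'ypr', array([-1.25, 43.03,  0.28])) [0.48081488 0.00270387 0.14130769] [-0.09  0.45  0.05  1.83 -0.05  1.17 -1.61] [-1.03536743  0.43255683 -0.89715865]
linear [[1.63, 0.53, -0.09], [1.62, 0.53, -0.09]]
rot [[0.0, -0.1, 0.0], [-0.1, -0.1, 0.0]] | max 1.72 0.1
linear [[0.52, 0.17, 0.0], [0.53, 0.17, 0.01]]
rot [[0.0, 0.0, 0.0], [0.0, 0.0, 0.0]] | max 0.56 0.0
```

View pics/w10.png

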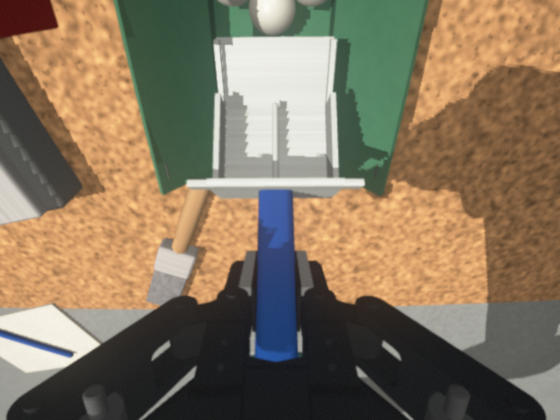

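Call:
{"op": "carry_out", "data": {
  "grip": [0.5,0.5,0.5,0.5,0.5],
  "linear": [
    [1.6,0.5,-0.1],
    [1.6,0.5,-0.1],
    [0.5,0.2,0],
    [0.5,0.2,0],
    [0,0,0]
  ],
  "delta_rot": [
    [0,-0.1,0],
    [0,-0.1,0],
    [0,0,0],
    [0,0,0],
    [0,0,0]
  ]
}}

```text
time: 10.78
position: [0.4819, 0.0055, 0.0984]
ee_rot: [-0.424, -0.565, 0.577, -0.41]
contact_force: [-1.5, 0.6, -1.9]
finger_gap: 0.2
```

Run:
```python
from h import *
print(tip_now(),bot.observe()['contact_force'],floor(-39))
s=snap('wrist','w11.png')
```

```text
('tip', array([-37.6,   0.6,  18. ]), 'corner', array([-79.6,   0.7,  20. ]), 'rear', array([-121.1,    0.8,   58.3]), 'ypr', array([-1.44, 42.73, -0.16])) [-1.46481184  0.62304831 -1.94122969] 11.188965517241378
```

View pics/w11.png

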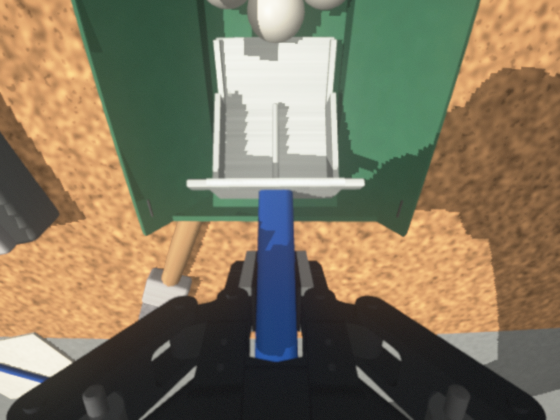

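Call:
{"op": "carry_out", "data": {
  "grip": [0.5,0.5,0.5],
  "linear": [
    [0.25,0.08,0],
    [0.2,0.07,0],
    [0,0,0]
  ],
  "delta_rot": [
    [0,0,-0.2],
    [0,0,0],
    [0,0,0]
  ]
}}

```text
time: 11.2
position: [0.4821, 0.0054, 0.0937]
ee_rot: [-0.423, -0.566, 0.577, -0.409]
contact_force: [-0.3, -0.2, -2.3]
finger_gap: 0.2
```

Run:
```python
from h import *
print(tip_now(),bot.observe()['contact_force'],floor(-39))
```

```text
('tip', array([-37.7,   0.6,  12.9]), 'corner', array([-79.7,   0.7,  15.1]), 'rear', array([-121.1,    0.8,   53.5]), 'ypr', array([-1.44, 42.92, -0.16])) [-0.27447506 -0.21462671 -2.29052461] 11.188965517241378
```

Call:
{"op": "carry_out", "data": {
  "grip": [0.5,0.5,0.5,0.5],
  "linear": [
    [-0.17,0.99,0],
    [-0.24,0.98,0],
    [-0.26,0.97,0],
    [0,0,0]
  ],
  "delta_rot": [
    [0,0,0],
    [0,0,0],
    [0,0,0],
    [0,0,0]
  ]
}}

```text
time: 11.7
position: [0.5131, 0.0046, 0.0909]
ee_rot: [-0.423, -0.566, 0.577, -0.409]
contact_force: [0.9, 0.0, -0.5]
finger_gap: 0.2
```

Run:
```python
from h import *
t=tip_now();print(t,bot.observe()['contact_force'],floor(t[1][0]))
s=snap('wrist','w12.png')
```

```text
('tip', array([-6.7,  0.5, 10.2]), 'corner', array([-48.7,   0.6,  12.4]), 'rear', array([-90.1,   0.7,  50.8]), 'ypr', array([-1.45, 42.89, -0.17])) [ 9.40224618e-01  4.59106313e-04 -5.12764635e-01] 9.496
```

View pics/w12.png

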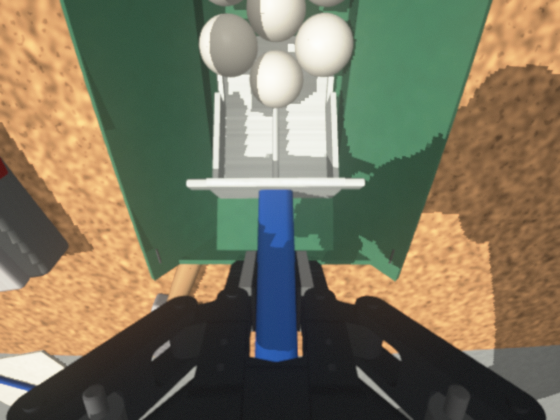

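Call:
{"op": "carry_out", "data": {
  "grip": [0.5,0.5,0.5,0.5],
  "linear": [
    [-0.26,0.97,0],
    [-0.26,0.97,0],
    [-0.26,0.97,0],
    [0,0,0]
  ],
  "delta_rot": [
    [0,0,0],
    [0,0,0],
    [0,0,0],
    [0,0,0]
  ]
}}

```text
time: 12.25
position: [0.5423, 0.0039, 0.0896]
ee_rot: [-0.423, -0.566, 0.578, -0.409]
contact_force: [-0.1, -0.2, 1.4]
finger_gap: 0.205
```

Run:
```python
from h import *
t=tip_now();print(t,bot.observe()['contact_force'],floor(t[1][0]))
s=snap('wrist','w13.png')
```

```text
('tip', array([22.4,  0.5,  8.7]), 'corner', array([-19.6,   0.5,  10.9]), 'rear', array([-60.9,   0.6,  49.4]), 'ypr', array([-1.45, 42.96, -0.17])) [-0.13262893 -0.23777167  1.38856748] 7.970758620689654
```

View pics/w13.png

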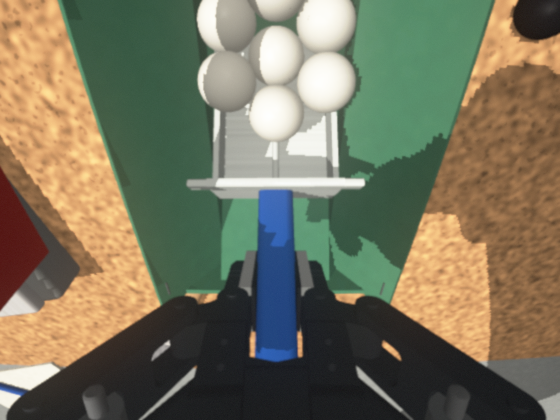

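Call:
{"op": "carry_out", "data": {
  "grip": [0.5,0.5,0.5,0.5],
  "linear": [
    [-0.27,0.97,0],
    [-0.27,0.97,0],
    [-0.27,0.97,0],
    [0,0,0]
  ],
  "delta_rot": [
    [0,0,0],
    [0,0,0],
    [0,0,0],
    [0,0,0]
  ]
}}

```text
time: 12.8
position: [0.5729, 0.0031, 0.088]
ee_rot: [-0.423, -0.566, 0.577, -0.409]
contact_force: [-0.0, 0.6, -1.7]
finger_gap: 0.203
```

Run:
```python
from h import *
t=tip_now();print(t,bot.observe()['contact_force'],floor(t[1][0]))
s=snap('wrist','w14.png')
```

```text
('tip', array([53.1,  0.4,  7.2]), 'corner', array([11.1,  0.4,  9.4]), 'rear', array([-30.2,   0.5,  47.8]), 'ypr', array([-1.45, 42.9 , -0.17])) [-0.03086309  0.61081735 -1.65368394] 6.361655172413793
```

View pics/w14.png

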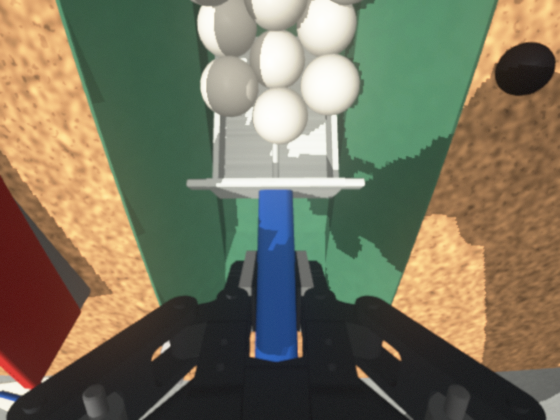

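Run:
```python
from h import *
def tp(d,cl=1.2):
    s=max(0,42*np.sin(np.radians(40-d))/np.sin(np.radians(35)))
    x=60+s*np.cos(np.radians(35));z=6+s*np.sin(np.radians(35))
    return tool_tip(x,z+cl,d)
plan([(*tp(d),1) for d in (40,35,30,25,20,15,10,5)])
```

```text
linear [[0.4, 0.46, 0.06]]
rot [[-0.1, 0.1, 2.9]] | max 0.61 2.9
linear [[0.56, 0.05, 0.0]]
rot [[0.0, 0.0, 5.0]] | max 0.56 5.0
linear [[0.61, 0.09, 0.0]]
rot [[0.0, 0.0, 5.0]] | max 0.62 5.0
linear [[0.65, 0.12, 0.0]]
rot [[0.0, 0.0, 5.0]] | max 0.66 5.0
linear [[0.71, 0.14, 0.0]]
rot [[0.0, 0.0, 5.0]] | max 0.72 5.0
linear [[0.76, 0.15, 0.0]]
rot [[0.0, 0.0, 5.0]] | max 0.77 5.0
linear [[0.82, 0.16, 0.0]]
rot [[0.0, 0.1, 5.0]] | max 0.84 5.0
linear [[0.87, 0.14, 0.0]]
rot [[0.0, 0.0, 5.0]] | max 0.88 5.0
```

Call:
{"op": "carry_out", "data": {
  "grip": [0.5,0.5,0.5,0.5],
  "linear": [
    [0.4,0.46,0],
    [0.56,0.05,0],
    [0.61,0.09,0],
    [0,0,0]
  ],
  "delta_rot": [
    [0,0,2.9],
    [0,0,5],
    [0,0,5],
    [0,0,0]
  ]
}}

```text
time: 13.35
position: [0.5736, 0.0032, 0.0719]
ee_rot: [-0.484, -0.515, 0.527, -0.472]
contact_force: [-6.3, 0.3, 6.8]
finger_gap: 0.202
```

Run:
```python
from h import *
t=tip_now();print(t,bot.observe()['contact_force'],floor(t[1][0]))
s=snap('wrist','w15.png')
def tp(d,cl=1.2):
    s=max(0,42*np.sin(np.radians(40-d))/np.sin(np.radians(35)))
    x=60+s*np.cos(np.radians(35));z=6+s*np.sin(np.radians(35))
    return tool_tip(x,z+cl,d)
plan([(*tp(d),1) for d in (25,20,15)])
```

```text
('tip', array([69.3,  0.5, 15.4]), 'corner', array([28. ,  0.5,  8.1]), 'rear', array([-21. ,   0.6,  36.3]), 'ypr', array([-1.42, 29.95, -0.16])) [-6.33038479  0.25765679  6.83267121] 12.511930105350299
linear [[0.74, 0.22, 0.06]]
rot [[-0.1, 0.1, 5.1]] | max 0.77 5.1
linear [[0.71, 0.14, 0.0]]
rot [[0.0, 0.1, 5.0]] | max 0.72 5.0
linear [[0.76, 0.15, 0.0]]
rot [[0.0, 0.0, 5.0]] | max 0.77 5.0
```

View pics/w15.png

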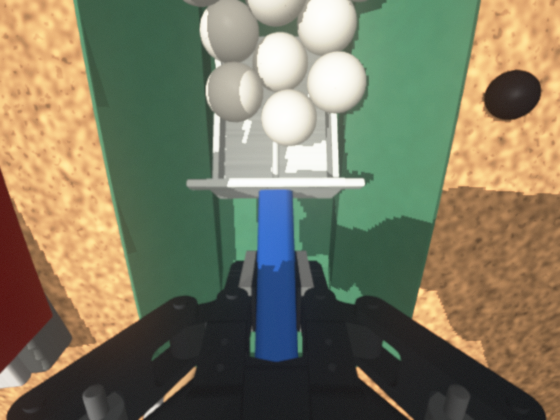

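Call:
{"op": "carry_out", "data": {
  "grip": [0.5,0.5,0.5,0.5],
  "linear": [
    [0.45,-0.1,0],
    [0.68,0.1,0],
    [0.72,0.1,0],
    [0,0,0]
  ],
  "delta_rot": [
    [0,0,5],
    [0,0,5],
    [0,0,5],
    [0,0,0]
  ]
}}

```text
time: 13.9
position: [0.574, 0.003, 0.0523]
ee_rot: [0.546, 0.448, -0.463, 0.535]
contact_force: [-0.7, 1.3, -4.6]
finger_gap: 0.204
```

Run:
```python
from h import *
t=tip_now();print(t,bot.observe()['contact_force'],floor(t[1][0]),floor(t[3][0]))
s=snap('wrist','w16.png')
```

```text
('tip', array([80.4,  0.3, 26.8]), 'corner', array([42.2,  0.3,  9.2]), 'rear', array([-12.3,   0.4,  24. ]), 'ypr', array([-1.41, 15.22, -0.19])) [-0.70081259  1.30963458 -4.60389746] 20.284233779478082 6.932965517241379
```

View pics/w16.png

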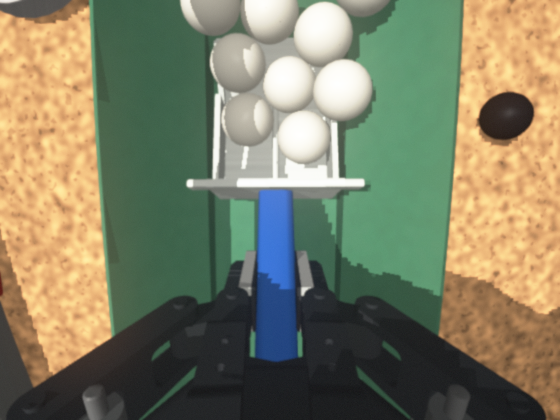

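Run:
```python
from h import *
plan([(*tool_tip(90,29.5,10),1),(*tool_tip(95,34,5),1),(*tool_tip(95,38,0),1),(*tool_tip(94,43,-5),1),(*tool_tip(92,50,-9),1)])
```

```text
linear [[1.03, 0.52, 0.06]]
rot [[0.0, 0.2, 5.2]] | max 1.16 5.2
linear [[0.75, 0.24, 0.0]]
rot [[0.0, 0.0, 5.0]] | max 0.79 5.0
linear [[0.68, -0.22, 0.0]]
rot [[0.0, 0.0, 5.0]] | max 0.71 5.0
linear [[0.56, -0.24, 0.0]]
rot [[0.0, 0.0, 5.0]] | max 0.61 5.0
linear [[0.14, -0.12, 0.01]]
rot [[0.0, 0.0, 4.0]] | max 0.18 4.0
```

Call:
{"op": "carry_out", "data": {
  "grip": [0.5,0.5,0.5],
  "linear": [
    [1.0,0.5,0.05],
    [0.75,0.24,0],
    [0,0,0]
  ],
  "delta_rot": [
    [0,0.2,5],
    [0,0,5],
    [0,0,0]
  ]
}}

```text
time: 14.32
position: [0.5853, 0.0023, 0.0366]
ee_rot: [0.583, 0.4, -0.414, 0.573]
contact_force: [0.1, 0.4, -4.5]
finger_gap: 0.201
```

Run:
```python
from h import *
t=tip_now();print(t,bot.observe()['contact_force'],floor(t[1][0]),floor(t[3][0]))
s=snap('wrist','w17.png')
plan([(*tool_tip(95,38,0),1),(*tool_tip(94,43,-5),1),(*tool_tip(92,50,-9),1)])
```

```text
('tip', array([94.3, -0. , 33. ]), 'corner', array([59.7, -0. ,  9.1]), 'rear', array([ 3.5,  0. , 14.4]), 'ypr', array([-1.33,  5.31, -0.01])) [ 0.10507575  0.38668434 -4.46830482] 30.01711856059304 6.015724137931035
linear [[0.71, -0.34, 0.02]]
rot [[0.0, 0.0, 5.1]] | max 0.79 5.1
linear [[0.56, -0.24, 0.0]]
rot [[0.0, 0.0, 5.0]] | max 0.61 5.0
linear [[0.13, -0.12, 0.0]]
rot [[0.0, 0.0, 4.0]] | max 0.18 4.0
```

View pics/w17.png

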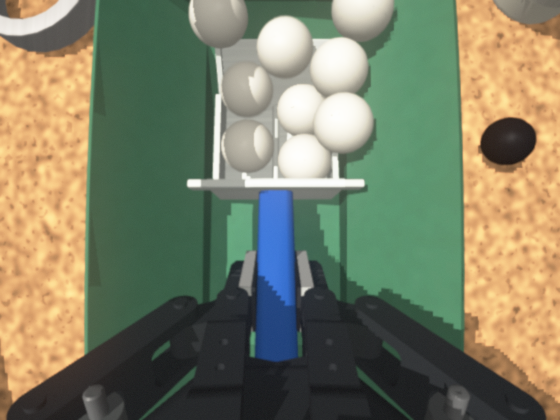

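Call:
{"op": "carry_out", "data": {
  "grip": [0.5,0.5,0.5,0.5],
  "linear": [
    [0.6,-0.34,0],
    [0.45,-0.24,0],
    [0.1,-0.12,0],
    [0,0,0]
  ],
  "delta_rot": [
    [0,0,5],
    [0,0,5],
    [0,0,4],
    [0,0,0]
  ]
}}

```text
time: 14.88
position: [0.5798, -0.0043, 0.0307]
ee_rot: [0.582, 0.385, -0.411, 0.586]
contact_force: [6.9, 20.1, 2.9]
finger_gap: 0.201
```

Run:
```python
from h import *
t=tip_now();print(t,bot.observe()['contact_force'],floor(t[1][0]),floor(t[3][0]))
s=snap('wrist','w18.png')
plan([(*tool_tip(88,75,-9),2),(*tool_tip(84,115,-9),2)])
```

```text
('tip', array([89. , -6.9, 31.2]), 'corner', array([55.2, -7.5,  6.2]), 'rear', array([-1.2, -7.3,  9.7]), 'ypr', array([-1.55,  3.51, -1.5 ])) [ 6.89303759 20.10168446  2.89942738] 26.306018608081583 6.251586206896553
linear [[-0.72, 0.4, -0.31], [-0.67, 0.47, -0.33]]
rot [[0.3, 0.7, 6.3], [0.2, 0.7, 6.2]] | max 0.88 6.3
linear [[-1.77, 0.95, 0.0], [-1.77, 0.95, 0.0]]
rot [[0.0, 0.0, 0.0], [0.0, 0.0, 0.0]] | max 2.01 0.0
```

View pics/w18.png

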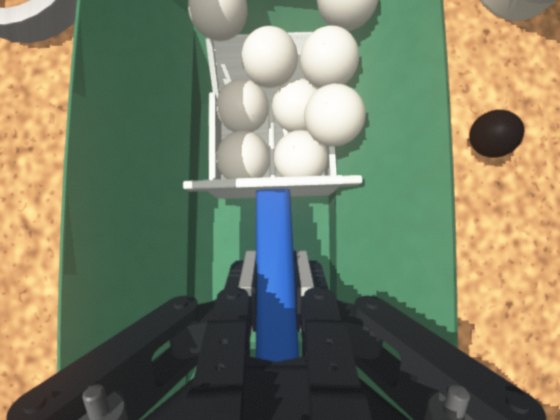

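Run:
```python
from h import *
print(bot.observe()['q'].round(3),bot.observe()['torque'],M())
```

```text
[ 0.058  0.506 -0.16   2.136  0.798  0.188 -2.424] [ 4.27627899 -1.30284464  2.90450195] (array([[ 0.36527262,  0.93051151, -0.02691192],
       [-0.03231875, -0.01621599, -0.99934606],
       [-0.93033941,  0.36590351,  0.02414971]]), array([ 0.57984104, -0.00429814,  0.0307434 ]))
```

Call:
{"op": "carry_out", "data": {
  "grip": [0.5,0.5,0.5],
  "linear": [
    [-0.94,0.36,-0.35],
    [-0.94,0.36,-0.35],
    [0,0,0]
  ],
  "delta_rot": [
    [0,0,0],
    [0,0,0],
    [0,0,0]
  ]
}}

```text
time: 15.3
position: [0.5763, -0.0012, 0.049]
ee_rot: [0.582, 0.384, -0.415, 0.584]
contact_force: [-0.4, 0.2, -5.4]
finger_gap: 0.202
```

Run:
```python
from h import *
t=tip_now();print(t,bot.observe()['contact_force'],floor(t[1][0]),floor(t[3][0]))
print(bot.observe()['q'].round(3),bot.observe()['torque'])
s=snap('wrist','w19.png')
plan([(*tool_tip(88,75,2),3)])
```

```text
('tip', array([85.4, -5. , 48.6]), 'corner', array([51.4, -5.3, 23.9]), 'rear', array([-4.9, -4.7, 27.7]), 'ypr', array([-2.01,  3.88, -1.69])) [-0.35171813  0.19295639 -5.36791489] 23.78527147052663 6.450758620689654
[ 0.102  0.47  -0.224  2.134  0.754  0.246 -2.387] [0.1593886  1.41034472 0.05513936]
linear [[-0.68, 0.37, -0.11], [-0.67, 0.37, -0.11], [-0.66, 0.38, -0.12]]
rot [[0.0, 0.6, 0.6], [0.0, 0.6, 0.7], [0.1, 0.6, 0.6]] | max 0.78 0.9
```

View pics/w19.png

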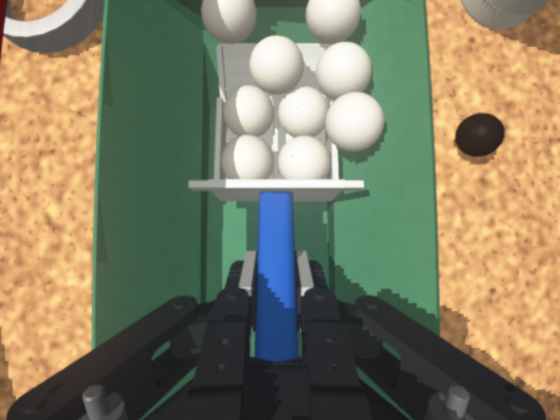

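Run:
```python
from h import *
s=last('wrist')
cv2.imwrite('pics/c19.png',cv2.resize(s['color'][0:210,180:400],None,fx=3.2,fy=2.85,interpolation=cv2.INTER_CUBIC))
```

```text
(no output)
```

View pics/c19.png

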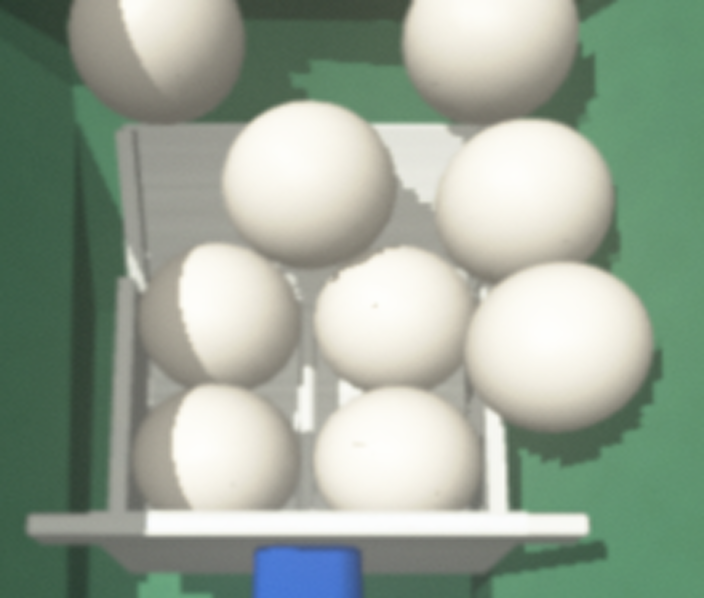

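```bash
cat >> h.py <<'E'
CUP0={'bL':(-.028,.044,.019),'bR':(-.028,-.044,.019),'nL':(.0587,.034,.009),'nR':(.0587,-.034,.009),'sL':(.0265,.034,.005),'sR':(.0265,-.034,.005)}
def fitslip(s,obs,T=None,free=3):
    """obs {name:px}; solve pitch slip and cup shift in tool plane (x,z of scoop) vs stored G"""
    from scipy.optimize import least_squares
    g=np.load('G0.npz')
    H=np.array(s['hand_eye']);sc=dict(s);sc['cam_to_world']=H
    names=list(obs)
    def model(v):
        S=g['Rts']@R.from_euler('ZYX',[v[4],v[0],v[3]],degrees=True).as_matrix()
        c=g['c']+g['Rts']@(np.array([v[1],v[5],v[2]])/1000)
        return S,c
    def f(v):
        v=np.r_[v,np.zeros(6-len(v))]
        S,c=model(v)
        P=np.array([c+S@np.array(CUP0[n]) for n in names])
        return np.r_[(proj(sc,P)-np.array([obs[n] for n in names])).ravel(),v[1:3]*.3,v[3:]*1]
    r=least_squares(f,np.zeros(free))
    return r.x,f(r.x)[:2*len(names)].reshape(-1,2).round(1),model(np.r_[r.x,np.zeros(6-free)])
E
cp G.npz G0.npz
python3 - <<'E'
from h import *
s=last('wrist')
o={'bL':(188.5,183.5),'bR':(363.5,183.5),'nL':(218,44.2),'sL':(217.5,98.5)}
print(fitslip(s,o)[:2])
o8={'bL':(187.5,183.5),'bR':(363,183.5),'nL':(215,37.5),'nR':(335,37)}
print(fitslip(s,o8)[:2])
E
```

```text
(array([ 1.99936993,  0.24775155, -4.85983845]), array([[-0.9,  0.2],
       [-0.8, -0.2],
       [-0.6,  0.5],
       [-1. , -0.5]]))
(array([-1.40279397,  1.14904127, -2.39730197]), array([[-0.3,  0.3],
       [ 0.2, -0. ],
       [ 0.4, -0.2],
       [-0.4, -0. ]]))
```

Call:
{"op": "carry_out", "data": {
  "grip": [0.5,0.5,0.5,0.5,0.5],
  "linear": [
    [-0.93,0.36,-0.1],
    [-0.93,0.36,-0.1],
    [-0.93,0.36,-0.1],
    [-0.93,0.36,-0.1],
    [0,0,0]
  ],
  "delta_rot": [
    [0,0.3,0.5],
    [0,0.3,1],
    [0,0.3,1.5],
    [0,0.3,1.5],
    [0,0,0]
  ]
}}

```text
time: 15.98
position: [0.5751, 0.0045, 0.0889]
ee_rot: [0.601, 0.368, -0.385, 0.596]
contact_force: [0.1, 3.4, -2.9]
finger_gap: 0.2
```

Run:
```python
from h import *
t=tip_now();print(t,bot.observe()['contact_force'])
print(bot.observe()['q'].round(3),bot.observe()['torque'])
s=snap('wrist','w20.png')
```

```text
('tip', array([83.7,  2.1, 98.7]), 'corner', array([51.8,  1.9, 71.3]), 'rear', array([-4.7,  1.9, 70.7]), 'ypr', array([-1.31, -0.66, -0.56])) [ 0.06121148  3.39880361 -2.92775607]
[ 0.126  0.379 -0.251  2.179  0.792  0.207 -2.427] [0.74027527 0.89606821 0.60050141]
```

View pics/w20.png

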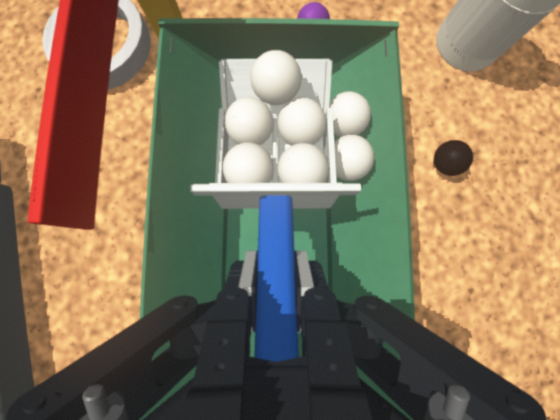

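Run:
```python
from h import *
s=last('wrist')
cv2.imwrite('pics/c20.png',cv2.resize(s['color'][30:220,180:380],None,fx=3.5,fy=3.1,interpolation=cv2.INTER_CUBIC))
```

```text
(no output)
```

View pics/c20.png

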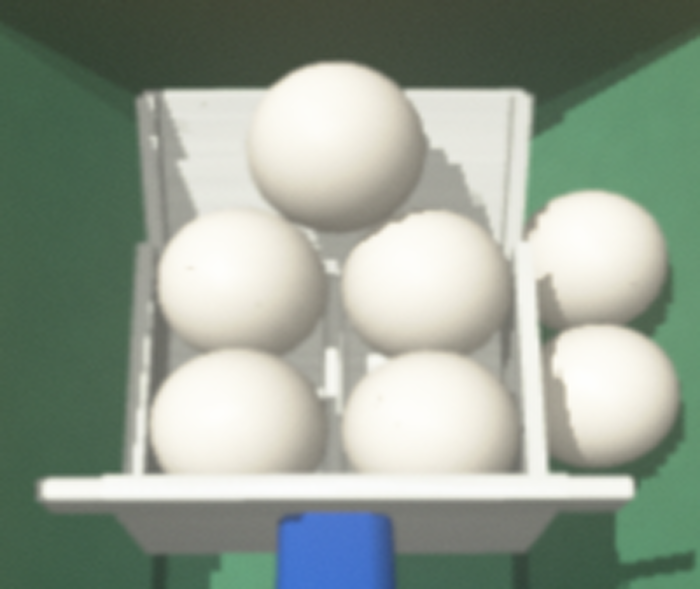

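Run:
```python
from h import *
s=last('wrist')
f=lambda x,y:(180+x/3.5,30+y/3.1)
o={'bL':f(40,488),'bR':f(632,488),'nL':f(138,93),'nR':f(531,93),'sL':f(143,243),'sR':f(530,243)}
v,r,(S,c)=fitslip(s,o,free=6);print(v.round(2),r)
Rm,p=M();A=Rm@S;print('scoop ypr',R.from_matrix(A).as_euler('ZYX',degrees=True).round(2),'cup',(p+Rm@c).round(4))
```

```text
[  6.48  -2.68 -11.03   0.12  -0.02  -0.4 ] [[-0.8  0.2]
 [ 0.7  0. ]
 [ 1.7 -0.5]
 [-1.3 -0.5]
 [-1.1  0.3]
 [ 0.5  0.2]]
scoop ypr [-1.39  5.87 -0.44] cup [0.6412 0.0019 0.0774]
```

Call:
{"op": "carry_out", "data": {
  "grip": [0,0,0,0],
  "linear": [
    [-0.93,0.36,0],
    [-0.93,0.36,0],
    [0,0,0],
    [0,0,0]
  ],
  "delta_rot": [
    [0,0,0],
    [0,0,0],
    [0,0,0],
    [0,0,0]
  ]
}}

```text
time: 16.52
position: [0.573, 0.0039, 0.1071]
ee_rot: [0.6, 0.368, -0.387, 0.596]
contact_force: [-0.0, 0.2, -3.7]
finger_gap: 0.202
```

Run:
```python
from h import *
print(bot.observe()['contact_force'],bot.observe()['q'].round(3),bot.observe()['torque'],M()[1])
s=snap('wrist','w21.png')
cv2.imwrite('pics/c21.png',cv2.resize(s['color'][30:220,180:380],None,fx=3.5,fy=3.1,interpolation=cv2.INTER_CUBIC))
```

```text
[-0.02589033  0.19120647 -3.66457735] [ 0.202  0.348 -0.336  2.171  0.722  0.258 -2.351] [0.0575839  1.10497824 0.00429682] [0.57295048 0.0039427  0.10707615]
```

View pics/c21.png

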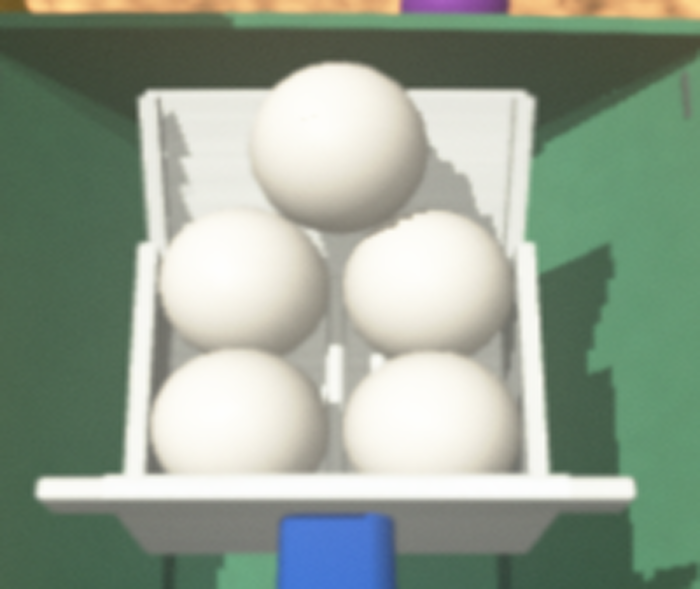

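Run:
```python
from h import *
s=last('wrist')
f=lambda x,y:(180+x/3.5,30+y/3.1)
o={'bL':f(37,488),'bR':f(635,488),'nL':f(140,93),'nR':f(533,93),'sL':f(145,243),'sR':f(530,243)}
v,r,(S,c)=fitslip(s,o,free=6);print(v.round(2),r.tolist())
Rm,p=M();A=Rm@S;print('scoop ypr',R.from_matrix(A).as_euler('ZYX',degrees=True).round(2),'cup',(p+Rm@c).round(4))
# direct: back edge & nose by rays widths -> depth
K=s['K'][0,0]
np.savez('G.npz',Rts=S,c=c)
def lvl(x,y,z,d=0): return tool_for(b2w((x/1000,y/1000,z/1000)),BY,d)
print(Rm[2,0], np.degrees(np.arcsin(Rm[0,0])))
plan([(*lvl(10,0,104,0),4)])
```

```text
[  6.91  -2.99 -10.21  -0.06  -0.16  -0.52] [[-0.4, -0.0], [0.5, 0.1], [1.5, -0.4], [-1.3, -0.4], [-1.6, 0.3], [1.1, 0.2]]
scoop ypr [-1.62  6.45 -0.65] cup [0.6387 0.0012 0.0966]
-0.9028804556869734 25.435538415613568
linear [[-0.11, -0.24, 0.03], [-0.12, -0.24, 0.03], [-0.13, -0.24, 0.04], [-0.14, -0.23, 0.03]]
rot [[0.0, 0.2, 1.6], [0.0, 0.1, 1.6], [0.1, 0.2, 1.6], [0.0, 0.2, 1.7]] | max 0.28 1.7
```

Run:
```python
from h import *
s=last('wrist')
f=lambda x,y:(180+x/3.5,30+y/3.1)
o={'bL':f(37,488),'bR':f(635,488),'nL':f(140,93),'nR':f(533,93),'sL':f(145,243),'sR':f(530,243)}
o8={'bL':(187.5,183.5),'bR':(363,183.5),'nL':(215,37.5),'nR':(335,37),'sL':(215.75,93),'sR':(335,93)}
v8,r8,_=fitslip(s,o8,free=6);v,r,_=fitslip(s,o,free=6)
print(v8.round(2),r8.tolist());d=v-v8;print(d.round(2))
g=np.load('G0.npz')
S=g['Rts']@R.from_euler('ZYX',[d[4],d[0],d[3]],degrees=True).as_matrix();c=g['c']+g['Rts']@(np.array([d[1],d[5],d[2]])/1000)
# expected shift for pure rotation about grip (-79,0,+18 from cup)
a=np.radians(d[0]);print('pure rot shift',79*np.cos(a)-79-18*np.sin(a)*1, -79*np.sin(a)+18-18*np.cos(a))
np.savez('G.npz',Rts=S,c=c)
print(scoop_now())
def lvl(x,y,z,d=0): return tool_for(b2w((x/1000,y/1000,z/1000)),BY,d)
plan([(*lvl(10,0,104,0),4)])
```

```text
[-1.47  1.25 -2.47 -0.01 -0.03 -0.06] [[-0.2, 0.1], [0.2, -0.1], [0.5, -0.4], [-0.2, -0.1], [-0.4, 0.4], [0.1, 0.2]]
[ 8.38 -4.25 -7.74 -0.05 -0.13 -0.46]
pure rot shift -3.4688478161233625 -11.326524679478595
(array([0.6374, 0.0013, 0.0991]), array([-1.61,  7.92, -0.64]))
linear [[-0.01, -0.25, 0.03], [-0.01, -0.25, 0.03], [-0.03, -0.25, 0.03], [-0.03, -0.25, 0.04]]
rot [[0.0, 0.2, 2.0], [0.0, 0.1, 2.0], [0.1, 0.2, 1.9], [0.0, 0.2, 2.0]] | max 0.25 2.0
```

Call:
{"op": "carry_out", "data": {
  "grip": [0,0,0,0,0],
  "linear": [
    [0,-0.3,0],
    [0,-0.25,0],
    [0,-0.25,0],
    [0,-0.25,0],
    [0,0,0]
  ],
  "delta_rot": [
    [0,0.2,2],
    [0,0.1,2],
    [0.1,0.2,1.9],
    [0,0.2,2],
    [0,0,0]
  ]
}}

```text
time: 17.2
position: [0.5692, 0.0007, 0.1201]
ee_rot: [0.62, 0.342, -0.353, 0.612]
contact_force: [-1.0, 0.7, -4.2]
finger_gap: 0.201
```

Run:
```python
from h import *
print(bot.observe()['contact_force'],bot.observe()['q'].round(3),scoop_now())
s=snap('wrist','w22.png')
s=snap('scene','s2.png')
cv2.imwrite('pics/cs2.png',cv2.resize(s['color'][150:300,200:330],None,fx=4,fy=4,interpolation=cv2.INTER_CUBIC))
```

```text
[-0.97855     0.71160042 -4.22670589] [ 0.306  0.316 -0.435  2.239  1.217  0.189 -2.824] (array([ 0.6343, -0.0016,  0.1186]), array([-1.13,  2.24, -0.03]))
```

View pics/w22.png

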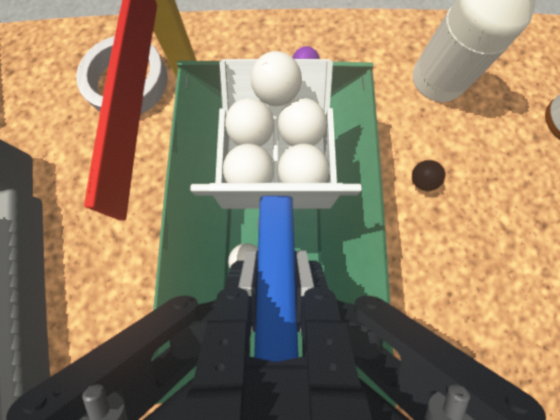

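View pics/cs2.png

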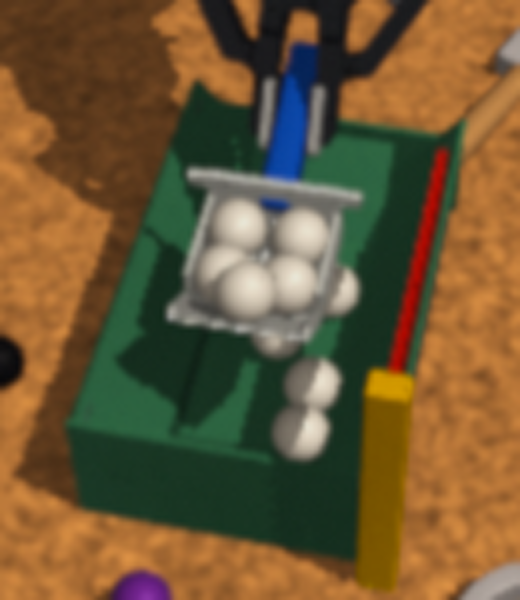

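Run:
```python
from h import *
def lvl(x,y,z,d=0): return tool_for(b2w((x/1000,y/1000,z/1000)),BY,d)
a=lvl(0,0,118,8);b=lvl(-60,0,112,12);c=lvl(-140,0,100,12)
for q in (a,b,c): print(q[1],'lean',np.degrees(np.arcsin(q[0][0,0])))
plan([(*a,2),(*b,3),(*c,4)])
```

```text
[0.55415302 0.00323341 0.12606458] lean 25.376719465759564
[0.49488816 0.00457831 0.12455019] lean 21.37783770512185
[0.41490875 0.0063933  0.11255019] lean 21.37783770512185
linear [[-0.66, -0.48, -0.1], [-0.63, -0.52, -0.1]]
rot [[0.1, 0.0, -2.9], [0.1, -0.1, -2.8]] | max 0.82 2.9
linear [[-0.8, -1.81, 0.0], [-0.76, -1.82, -0.01], [-0.72, -1.84, 0.0]]
rot [[0.0, 0.0, -1.3], [0.0, 0.0, -1.4], [0.0, 0.0, -1.3]] | max 1.98 1.4
linear [[-0.45, -1.97, 0.0], [-0.45, -1.97, 0.0], [-0.45, -1.97, 0.0], [-0.45, -1.98, 0.0]]
rot [[0.0, 0.0, 0.0], [0.0, 0.0, 0.0], [0.0, 0.0, 0.0], [0.0, 0.0, 0.0]] | max 2.03 0.0
```

Call:
{"op": "carry_out", "data": {
  "grip": [0,0,0],
  "linear": [
    [-0.66,-0.48,-0.1],
    [-0.63,-0.52,-0.1],
    [0,0,0]
  ],
  "delta_rot": [
    [0.1,0,-2.9],
    [0.1,0,-2.8],
    [0,0,0]
  ]
}}

```text
time: 17.68
position: [0.5546, 0.0031, 0.1264]
ee_rot: [0.603, 0.372, -0.383, 0.593]
contact_force: [0.2, 0.3, -5.0]
finger_gap: 0.198
```

Run:
```python
from h import *
print(bot.observe()['contact_force'],bot.observe()['q'].round(3),scoop_now())
def lvl(x,y,z,d=0): return tool_for(b2w((x/1000,y/1000,z/1000)),BY,d)
plan([(*lvl(-60,0,112,12),5)])
```

```text
[ 0.24998757  0.28963551 -4.95618383] [ 0.501  0.329 -0.661  2.194  0.824  0.334 -2.422] (array([6.192e-01, 6.000e-04, 1.184e-01]), array([-1.3 ,  7.92,  0.08]))
linear [[-0.48, -1.09, 0.0], [-0.46, -1.11, -0.01], [-0.45, -1.1, 0.0], [-0.44, -1.12, -0.01], [-0.41, -1.12, 0.0]]
rot [[0.0, 0.0, -0.8], [0.0, 0.0, -0.8], [0.0, 0.0, -0.8], [0.0, -0.1, -0.9], [0.0, 0.0, -0.8]] | max 1.2 0.9
```

Call:
{"op": "carry_out", "data": {
  "grip": [0,0,0,0,0],
  "linear": [
    [-0.4,-0.9,0],
    [-0.5,-1.2,0],
    [-0.5,-1.2,0],
    [-0.5,-1.2,0],
    [-0.4,-1.1,0]
  ],
  "delta_rot": [
    [0,0,-0.8],
    [0,0,-0.8],
    [0,0,-0.8],
    [0,0,-0.9],
    [0,0,-0.8]
  ]
}}

```text
time: 18.3
position: [0.4928, 0.0045, 0.125]
ee_rot: [0.589, 0.394, -0.404, 0.579]
contact_force: [-0.3, -0.4, -3.6]
finger_gap: 0.2
```

Run:
```python
from h import *
print(bot.observe()['contact_force'],bot.observe()['q'].round(3),scoop_now())
def lvl(x,y,z,d=0): return tool_for(b2w((x/1000,y/1000,z/1000)),BY,d)
plan([(*lvl(-140,0,100,12),5)])
snap('wrist','w23.png')
```

```text
[-0.28292894 -0.41386014 -3.58361506] [ 0.621  0.259 -0.784  2.277  0.66   0.376 -2.286] (array([0.5567, 0.0021, 0.1123]), array([-1.23, 12.08,  0.02]))
linear [[-0.33, -1.54, -0.01], [-0.34, -1.55, 0.0], [-0.33, -1.54, -0.01], [-0.34, -1.54, 0.0], [-0.34, -1.54, -0.01]]
rot [[0.0, 0.0, 0.0], [0.0, 0.0, 0.0], [0.0, 0.0, 0.0], [0.0, 0.0, 0.1], [0.1, 0.0, 0.0]] | max 1.59 0.1
```

View pics/w23.png

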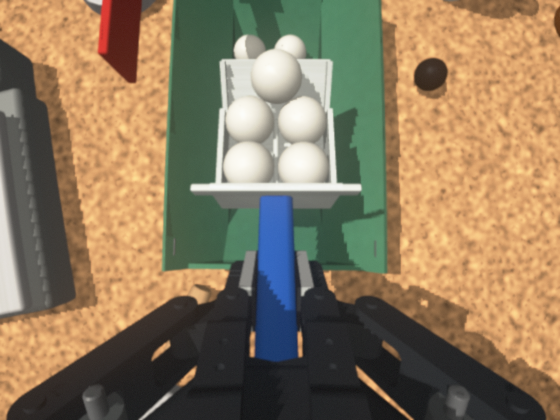

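Call:
{"op": "carry_out", "data": {
  "grip": [0,0,0,0,0],
  "linear": [
    [-0.3,-1.2,0],
    [-0.3,-1.5,0],
    [-0.3,-1.6,0],
    [-0.4,-1.6,0],
    [-0.3,-1.2,0]
  ],
  "delta_rot": [
    [0,0,0],
    [0,0,0],
    [0,0,0],
    [0,0,0],
    [0,0,0]
  ]
}}

```text
time: 18.98
position: [0.4206, 0.006, 0.1138]
ee_rot: [0.589, 0.393, -0.404, 0.579]
contact_force: [0.2, -0.2, -4.8]
finger_gap: 0.2
```

Run:
```python
from h import *
print(bot.observe()['contact_force'],bot.observe()['q'].round(3),scoop_now())
def lvl(x,y,z,d=0): return tool_for(b2w((x/1000,y/1000,z/1000)),BY,d)
plan([(*lvl(-140,0,85,12),3)])
snap('wrist','w24.png')
```

```text
[ 0.15770669 -0.24015137 -4.75363339] [ 0.679  0.144 -0.831  2.437  0.597  0.282 -2.268] (array([0.4844, 0.0037, 0.1012]), array([-1.230e+00,  1.204e+01,  1.000e-02]))
linear [[0.44, -0.37, -0.01], [0.43, -0.38, -0.01], [0.44, -0.37, 0.0]]
rot [[0.0, 0.0, 0.0], [0.0, 0.0, 0.0], [0.1, 0.0, 0.0]] | max 0.57 0.1
```

View pics/w24.png

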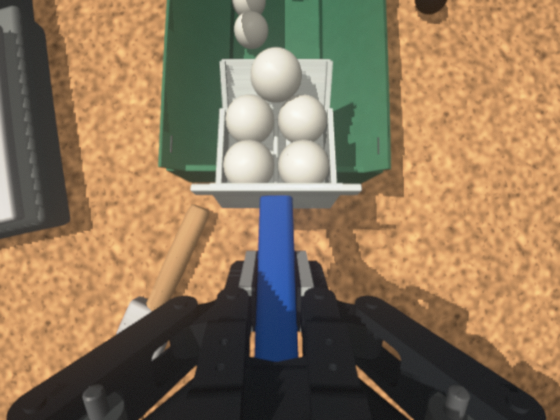

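Call:
{"op": "carry_out", "data": {
  "grip": [0,0,0,0],
  "linear": [
    [0.74,-0.29,0],
    [0.74,-0.29,0],
    [0.2,-0.08,0],
    [0,0,0]
  ],
  "delta_rot": [
    [0,0,0],
    [0,0,0],
    [0,0,0],
    [0,0,0]
  ]
}}

```text
time: 19.52
position: [0.4218, 0.0063, 0.096]
ee_rot: [0.589, 0.394, -0.404, 0.579]
contact_force: [0.5, -0.3, -3.6]
finger_gap: 0.196
```

Run:
```python
from h import *
print(bot.observe()['contact_force'],bot.observe()['torque'],bot.observe()['q'].round(3),scoop_now())
```

```text
[ 0.49723504 -0.32474861 -3.62194067] [0.04718365 0.94710331 0.04280127] [ 0.562  0.188 -0.721  2.449  0.786  0.247 -2.456] (array([0.4856, 0.004 , 0.0834]), array([-1.21, 12.04,  0.04]))
```

Run:
```python
from h import *
Rm,p=M();g=p-.0187*Rm[:,0];print(g)
lean=np.degrees(np.arcsin(Rm[0,0]));print(lean)
def pose(g,lean,yaw=-1.3):
    A=Rt(yaw,lean,True);return A,np.array(g)+.0187*A[:,0]
G=[]
plan([(*pose(g+[-.001*k*.5,0,-.0044*k],lean-2.5*k),1) for k in (1,2,3,4)])
```

```text
[0.41500581 0.00636435 0.11343754]
21.343616739201483
linear [[0.39, -0.29, 0.01]]
rot [[0.1, -0.2, -2.5]] | max 0.49 2.5
linear [[0.4, -0.27, 0.0]]
rot [[0.0, 0.0, -2.5]] | max 0.48 2.5
linear [[0.4, -0.25, 0.0]]
rot [[0.0, 0.0, -2.5]] | max 0.47 2.5
linear [[0.42, -0.24, 0.0]]
rot [[0.0, 0.0, -2.5]] | max 0.48 2.5
```

Call:
{"op": "carry_out", "data": {
  "grip": [0,0,0],
  "linear": [
    [0.39,-0.29,0],
    [0.4,-0.27,0],
    [0,0,0]
  ],
  "delta_rot": [
    [0,0,-2.5],
    [0,0,-2.5],
    [0,0,0]
  ]
}}

```text
time: 19.9
position: [0.4205, 0.0064, 0.0874]
ee_rot: [0.572, 0.418, -0.428, 0.561]
contact_force: [1.7, -0.3, 2.6]
finger_gap: 0.203
```

Run:
```python
from h import *
print(bot.observe()['contact_force'],bot.observe()['torque'],bot.observe()['q'].round(3),scoop_now())
snap('wrist','w25.png')
```

```text
[ 1.74546472 -0.31387549  2.57678508] [-1.99291884e-02 -4.33336057e-01 -7.64576717e-05] [ 0.625  0.249 -0.793  2.398  0.67   0.349 -2.327] (array([0.4831, 0.0041, 0.0694]), array([-1.21, 16.95,  0.08]))
```

View pics/w25.png

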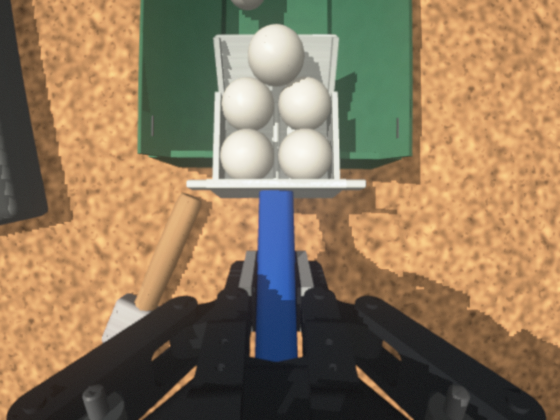

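Call:
{"op": "carry_out", "data": {
  "grip": [0,0,0],
  "linear": [
    [0.4,-0.25,0],
    [0.42,-0.24,0],
    [0,0,0]
  ],
  "delta_rot": [
    [0,0,-2.5],
    [0,0,-2.5],
    [0,0,0]
  ]
}}

```text
time: 20.32
position: [0.4173, 0.0064, 0.0778]
ee_rot: [0.553, 0.443, -0.453, 0.541]
contact_force: [-0.8, -0.1, 3.7]
finger_gap: 0.201
```

Run:
```python
from h import *
print(bot.observe()['contact_force'],bot.observe()['torque'],bot.observe()['q'].round(3))
Rm,p=M();g=p-.0187*Rm[:,0];print(g,np.degrees(np.arcsin(Rm[0,0])))
s=snap('wrist','w26.png')
cv2.imwrite('pics/c26.png',cv2.resize(s['color'][0:210,180:380],None,fx=3.5,fy=2.85,interpolation=cv2.INTER_CUBIC))
```

```text
[-0.80334245 -0.09781475  3.69632022] [-0.224108   -0.09494185 -0.03883055] [ 0.646  0.311 -0.823  2.349  0.614  0.448 -2.261]
[0.41362012 0.0064116  0.09616756] 11.367824918788612
```

View pics/c26.png

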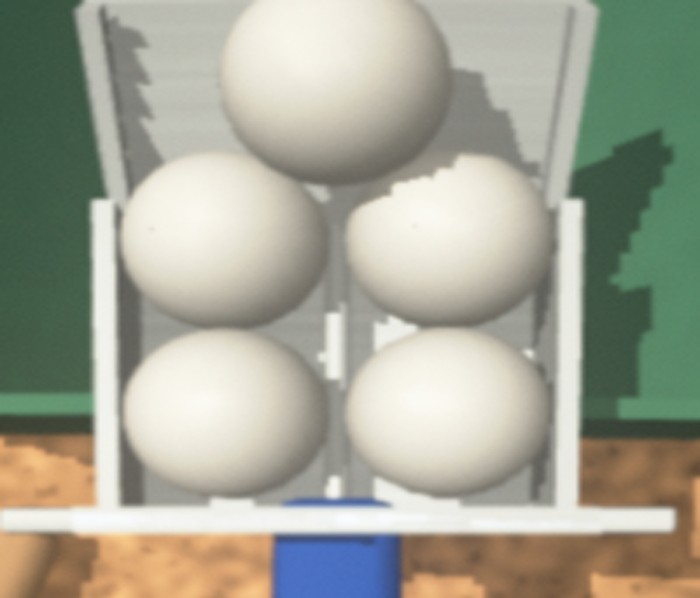

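```bash
cat >> h.py <<'E'
O8={'bL':(187.5,183.5),'bR':(363,183.5),'nL':(215,37.5),'nR':(335,37),'sL':(215.75,93),'sR':(335,93)}
def upd(s,o):
    v8=fitslip(s,O8,free=6)[0];v,r,_=fitslip(s,o,free=6);d=v-v8;print('slip',d.round(2),r.tolist())
    g=np.load('G0.npz')
    S=g['Rts']@R.from_euler('ZYX',[d[4],d[0],d[3]],degrees=True).as_matrix();c=g['c']+g['Rts']@(np.array([d[1],d[5],d[2]])/1000)
    np.savez('G.npz',Rts=S,c=c); print(scoop_now())
def lvl(x,y,z,d=0): return tool_for(b2w((x/1000,y/1000,z/1000)),BY,d)
E
python3 - <<'E'
from h import *
s=last('wrist')
f=lambda x,y:(180+x/3.5,y/2.85)
upd(s,{'bL':f(0,519),'bR':f(675,519),'nL':f(76,8),'nR':f(600,8),'sL':f(97,200),'sR':f(575,200)})
E
```

```text
slip [-10.33   0.64  18.19   0.09  -0.09  -0.56] [[0.1, 0.3], [-0.4, 0.3], [3.5, -1.8], [-4.0, -1.8], [-0.4, 1.6], [0.9, 1.6]]
(array([0.4889, 0.0037, 0.0785]), array([-1.19,  3.26,  0.2 ]))
```

```bash
cat >> h.py <<'E'
def upd1(s,o,save=True):
    from scipy.optimize import least_squares
    g=np.load('G0.npz');sc=dict(s);sc['cam_to_world']=np.array(s['hand_eye']);n=list(o)
    gr=np.array([-.079,0,.018])
    def mod(v):
        Q=R.from_euler('y',v[0],degrees=True).as_matrix()
        return g['Rts']@Q, g['c']+g['Rts']@(gr-Q@gr+np.array([v[1],v[2],0])/1000)
    def P(v):
        S,c=mod(v);return proj(sc,np.array([c+S@np.array(CUP0[k]) for k in n]))
    b=P(np.zeros(3))-np.array([O8[k] for k in n])
    f=lambda v:np.r_[(P(v)-b-np.array([o[k] for k in n])).ravel(),v[1:]*.5]
    r=least_squares(f,np.zeros(3));S,c=mod(r.x);print('slip',r.x.round(2),f(r.x)[:-2].reshape(-1,2).round(1).tolist())
    if save: np.savez('G.npz',Rts=S,c=c); print(scoop_now())
E
python3 - <<'E'
from h import *
s=last('wrist')
f=lambda x,y:(180+x/3.5,y/2.85)
upd1(s,{'bL':f(0,519),'bR':f(675,519),'nL':f(76,8),'nR':f(600,8),'sL':f(97,200),'sR':f(575,200)})
f=lambda x,y:(180+x/3.5,30+y/3.1)
upd1(s,{'bL':f(37,488),'bR':f(635,488),'nL':f(140,93),'nR':f(533,93),'sL':f(145,243),'sR':f(530,243)},False)
E
```

```text
slip [-11.77  -0.67  -0.61] [[1.9, 0.9], [-1.7, 0.9], [2.8, -1.9], [-3.9, -2.4], [0.4, 1.2], [0.5, 1.2]]
(array([0.4891, 0.0037, 0.0767]), array([-1.11,  1.82,  0.13]))
slip [ 7.05 -0.66 -0.5 ] [[1.5, 0.4], [-1.0, 0.4], [1.0, -0.2], [-1.5, -0.6], [-0.7, -0.1], [0.4, -0.0]]
```

Run:
```python
from h import *
g=np.load('G0.npz');gr=np.array([-.079,0,.018]);Q=R.from_euler('y',-12.6,degrees=True).as_matrix()
np.savez('G.npz',Rts=g['Rts']@Q,c=g['c']+g['Rts']@(gr-Q@gr+np.array([-.6,-.6,0])/1000))
print(scoop_now())
plan([(*lvl(-128,0,104,-1),3),(*lvl(-60,0,106,-1),4),(*lvl(10,0,106,-1),4)])
```

```text
(array([0.4895, 0.0037, 0.0778]), array([-1.11,  0.99,  0.13]))
linear [[-0.76, 0.2, -0.01], [-0.77, 0.2, -0.01], [-0.76, 0.22, -0.01]]
rot [[0.1, -0.1, 0.7], [0.0, 0.0, 0.6], [0.1, -0.1, 0.7]] | max 0.8 0.7
linear [[0.35, 1.67, 0.0], [0.34, 1.66, -0.01], [0.35, 1.67, 0.0], [0.35, 1.66, -0.01]]
rot [[0.0, 0.0, 0.0], [0.0, 0.0, 0.0], [0.0, 0.0, 0.0], [0.0, 0.0, 0.0]] | max 1.71 0.0
linear [[0.4, 1.7, 0.0], [0.41, 1.7, -0.01], [0.4, 1.71, 0.0], [0.41, 1.7, 0.0]]
rot [[0.0, 0.0, 0.0], [0.0, 0.0, 0.0], [0.0, 0.0, 0.0], [0.0, 0.0, 0.0]] | max 1.76 0.0
```

Call:
{"op": "carry_out", "data": {
  "grip": [0,0,0,0,0],
  "linear": [
    [-0.3,0.1,0],
    [-0.6,0.2,0],
    [-0.8,0.2,0],
    [-0.7,0.2,0],
    [0,0,0]
  ],
  "delta_rot": [
    [0,0,0.3],
    [0,0,0.4],
    [0,0,0.6],
    [0,0,0.7],
    [0,0,0]
  ]
}}

```text
time: 21.0
position: [0.4186, 0.0058, 0.1029]
ee_rot: [0.56, 0.433, -0.443, 0.55]
contact_force: [0.1, 0.6, -4.0]
finger_gap: 0.202
```

Run:
```python
from h import *
print(bot.observe()['contact_force'],bot.observe()['torque'],bot.observe()['q'].round(3),scoop_now())
plan([(*lvl(-60,0,106,-1),4),(*lvl(5,0,106,-1),4)])
s=snap('wrist','w27.png')
```

```text
[ 0.11291111  0.61187894 -3.95935138] [-0.04115957  0.75120947 -0.08478151] [ 0.727  0.24  -0.897  2.353  0.522  0.453 -2.176] (array([0.4907, 0.0031, 0.1054]), array([-1.13, -1.02,  0.05]))
linear [[0.38, 1.66, -0.02], [0.38, 1.65, -0.01], [0.38, 1.66, -0.02], [0.38, 1.66, -0.02]]
rot [[0.0, 0.0, 0.0], [0.1, 0.0, 0.0], [0.0, -0.1, 0.0], [0.1, 0.0, 0.0]] | max 1.7 0.1
linear [[0.38, 1.58, 0.0], [0.37, 1.58, -0.01], [0.38, 1.58, 0.0], [0.37, 1.58, -0.01]]
rot [[0.0, 0.0, 0.0], [0.0, 0.0, 0.0], [0.0, 0.0, 0.0], [0.0, 0.0, 0.0]] | max 1.63 0.0
```

View pics/w27.png

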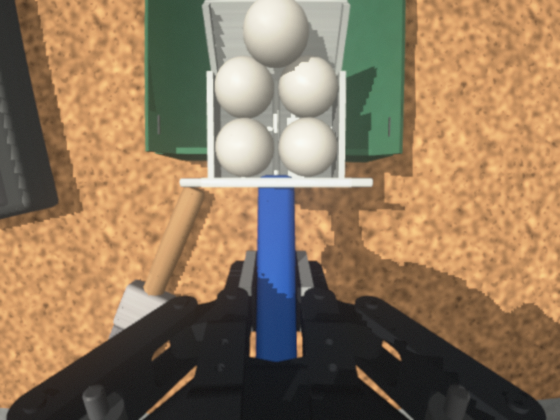

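Call:
{"op": "carry_out", "data": {
  "grip": [0,0,0,0,0],
  "linear": [
    [0.2,0.8,0],
    [0.35,1.5,0],
    [0.4,1.7,0],
    [0.4,1.7,0],
    [0.4,1.7,0]
  ],
  "delta_rot": [
    [0,0,0],
    [0,0,0],
    [0,0,0],
    [0,0,0],
    [0,0,0]
  ]
}}

```text
time: 21.68
position: [0.496, 0.0047, 0.102]
ee_rot: [0.56, 0.434, -0.444, 0.549]
contact_force: [0.3, 1.2, -3.6]
finger_gap: 0.2
```

Call:
{"op": "carry_out", "data": {
  "grip": [0,0,0,0,0],
  "linear": [
    [0.4,1.7,0],
    [0.35,1.5,0],
    [0.3,1.3,0],
    [0.2,0.8,0],
    [0,0,0]
  ],
  "delta_rot": [
    [0,0,0],
    [0,0,0],
    [0,0,0],
    [0,0,0],
    [0,0,0]
  ]
}}

```text
time: 22.3
position: [0.5492, 0.0035, 0.1023]
ee_rot: [0.56, 0.434, -0.443, 0.549]
contact_force: [-0.4, -0.5, -3.3]
finger_gap: 0.201
```

Run:
```python
from h import *
print(bot.observe()['contact_force'],bot.observe()['torque'],bot.observe()['q'].round(3),scoop_now())
plan([(*lvl(10,36,105,-.5),4)])
s=snap('wrist','w28.png');np.save('w28.npy',s,allow_pickle=True)
```

```text
[-0.4200729  -0.51497905 -3.25952709] [0.01968816 0.86254189 0.00294069] [ 0.579  0.465 -0.781  2.065  0.655  0.592 -2.224] (array([0.6213, 0.0009, 0.1047]), array([-1.1 , -0.94,  0.11]))
linear [[0.03, 0.19, -0.9], [0.02, 0.18, -0.9], [0.02, 0.19, -0.91], [0.02, 0.18, -0.9]]
rot [[0.0, 0.0, -0.1], [0.1, -0.1, -0.1], [0.0, 0.0, -0.1], [0.1, -0.1, -0.1]] | max 0.93 0.2
```

View pics/w28.png

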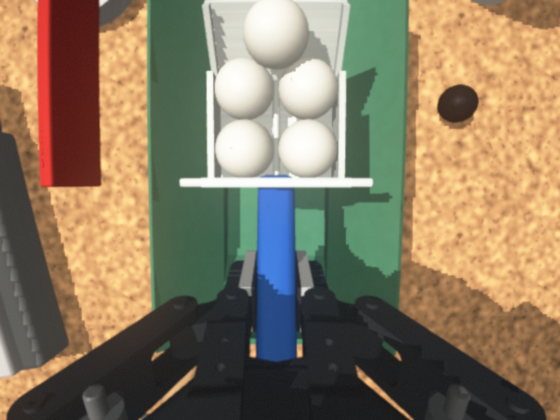

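Call:
{"op": "carry_out", "data": {
  "grip": [0,0,0,0,0],
  "linear": [
    [0.05,0.2,-0.6],
    [0.05,0.22,-1.0],
    [0.05,0.22,-1.0],
    [0.05,0.22,-0.7],
    [0,0,-0.3]
  ],
  "delta_rot": [
    [0,0,0],
    [0.1,-0.1,0],
    [0,0,0],
    [0,0,0],
    [0,0,0]
  ]
}}

```text
time: 22.98
position: [0.5586, 0.04, 0.1025]
ee_rot: [0.56, 0.433, -0.444, 0.549]
contact_force: [-0.5, -0.2, -4.5]
finger_gap: 0.201
```

Run:
```python
from h import *
print(bot.observe()['contact_force'],bot.observe()['torque'],bot.observe()['q'].round(3),scoop_now())
Rb=R.from_euler('z',-BY,degrees=True);print((Rb.apply(scoop_now()[0]-O)*1000).round(1))
s=snap('wrist','w29.png')
s=snap('scene','s3.png')
cv2.imwrite('pics/cs3.png',cv2.resize(s['color'][150:300,210:340],None,fx=4,fy=4,interpolation=cv2.INTER_CUBIC))
```

```text
[-0.49221155 -0.22098223 -4.47228007] [0.02208372 0.74617439 0.03412765] [ 0.486  0.478 -0.765  2.039  0.677  0.613 -2.311] (array([0.6307, 0.0373, 0.1049]), array([-1.18, -0.95,  0.03]))
[ 11.2  36.8 104.9]
```

View pics/w29.png

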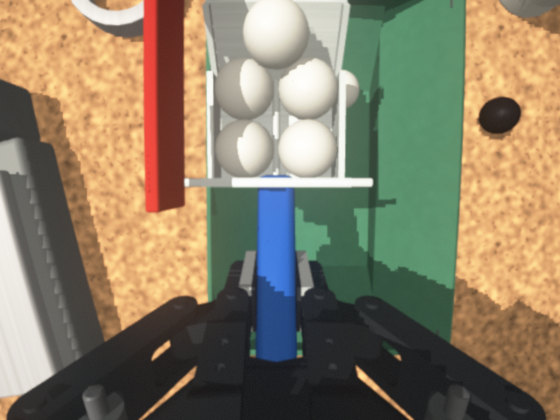

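View pics/cs3.png

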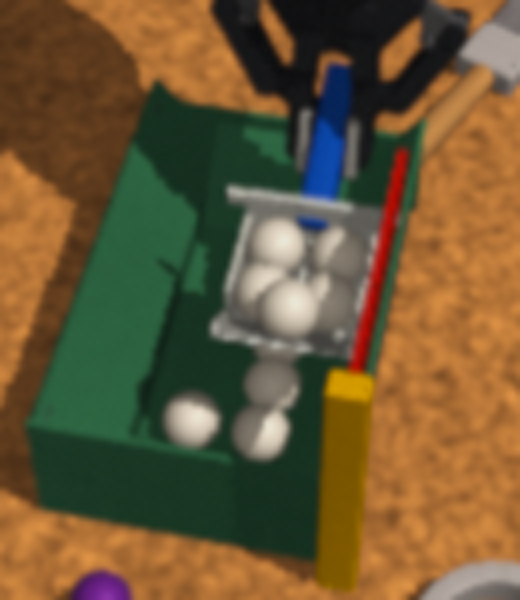

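Call:
{"op": "carry_out", "data": {
  "grip": [0,0,0,0],
  "linear": [
    [0,0,-0.4],
    [0,0,-0.3],
    [-0.3,0.07,0],
    [0,0,0]
  ],
  "delta_rot": [
    [0,0,-0.3],
    [0,0,-0.3],
    [0,0,0],
    [0,0,0]
  ]
}}

```text
time: 23.58
position: [0.5588, 0.0461, 0.1059]
ee_rot: [0.558, 0.435, -0.447, 0.547]
contact_force: [0.2, -0.1, -3.5]
finger_gap: 0.199
```

Run:
```python
from h import *
o=bot.observe();print(o['contact_force'],o['torque'],scoop_now())
Rb=R.from_euler('z',-BY,degrees=True);print((Rb.apply(scoop_now()[0]-O)*1000).round(1))
```

```text
[ 0.18720597 -0.0846672  -3.52811458] [ 0.02665651  0.69194782 -0.02954137] (array([0.631 , 0.0433, 0.1076]), array([-1.23, -0.37,  0.02]))
[ 11.3  42.8 107.6]
```

Call:
{"op": "carry_out", "data": {
  "grip": [0,0],
  "linear": [
    [-0.1,0.02,0],
    [0,0,0]
  ],
  "delta_rot": [
    [0,0,0],
    [0,0,0]
  ]
}}

```text
time: 23.82
position: [0.5587, 0.0461, 0.1067]
ee_rot: [0.558, 0.435, -0.447, 0.547]
contact_force: [-0.3, -0.3, -2.9]
finger_gap: 0.201
```

Call:
{"op": "carry_out", "data": {
  "grip": [0,0],
  "linear": [
    [-0.1,0.02,0],
    [0,0,0]
  ],
  "delta_rot": [
    [0,0,0],
    [0,0,0]
  ]
}}

```text
time: 24.08
position: [0.5587, 0.0462, 0.1077]
ee_rot: [0.558, 0.436, -0.447, 0.547]
contact_force: [0.0, 0.4, -3.5]
finger_gap: 0.2
```

Run:
```python
from h import *
o=bot.observe();print(o['contact_force'],o['torque'],scoop_now())
s=snap('wrist','w30.png')
```

```text
[ 9.98305449e-04  4.43615330e-01 -3.46795286e+00] [-0.03145236  0.7058707  -0.01716687] (array([0.6308, 0.0434, 0.1094]), array([-1.23, -0.35,  0.02]))
```

View pics/w30.png

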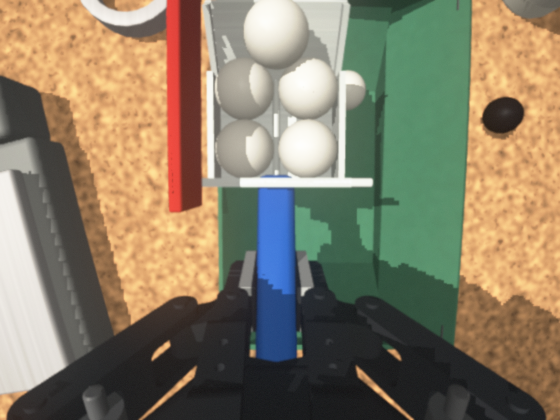

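Call:
{"op": "carry_out", "data": {
  "grip": [0,0],
  "linear": [
    [-0.1,0.02,0],
    [0,0,0]
  ],
  "delta_rot": [
    [0,0,0],
    [0,0,0]
  ]
}}

```text
time: 24.38
position: [0.5587, 0.0463, 0.1088]
ee_rot: [0.558, 0.436, -0.447, 0.547]
contact_force: [0.5, 0.2, -4.5]
finger_gap: 0.203
```

Call:
{"op": "carry_out", "data": {
  "grip": [0,0],
  "linear": [
    [-0.1,0.02,0],
    [0,0,0]
  ],
  "delta_rot": [
    [0,0,0],
    [0,0,0]
  ]
}}

```text
time: 24.62
position: [0.5586, 0.0462, 0.1098]
ee_rot: [0.558, 0.436, -0.447, 0.547]
contact_force: [-0.0, 0.6, -4.7]
finger_gap: 0.203
```

Call:
{"op": "carry_out", "data": {
  "grip": [0,0],
  "linear": [
    [-0.1,0.02,0],
    [0,0,0]
  ],
  "delta_rot": [
    [0,0,0],
    [0,0,0]
  ]
}}

```text
time: 24.88
position: [0.5584, 0.0461, 0.1106]
ee_rot: [0.558, 0.436, -0.447, 0.547]
contact_force: [2.1, 0.8, -8.0]
finger_gap: 0.198
```

Run:
```python
from h import *
o=bot.observe();print(o['contact_force'],o['torque'],scoop_now())
```

```text
[ 2.1019069   0.81089817 -7.96445102] [-0.06878585  0.89288553  0.00540968] (array([0.6306, 0.0433, 0.1122]), array([-1.23, -0.33,  0.02]))
```

Call:
{"op": "carry_out", "data": {
  "grip": [0,0,0],
  "linear": [
    [0,0,-0.6],
    [0,0,-0.6],
    [0,0,-0.6]
  ],
  "delta_rot": [
    [0,0,0],
    [0,0,0],
    [0,0,0]
  ]
}}

```text
time: 25.25
position: [0.5588, 0.0646, 0.1106]
ee_rot: [0.558, 0.436, -0.447, 0.547]
contact_force: [0.3, -2.0, -8.6]
finger_gap: 0.203
```

Run:
```python
from h import *
o=bot.observe();print(o['contact_force'],o['torque'],scoop_now())
Rb=R.from_euler('z',-BY,degrees=True);print((Rb.apply(scoop_now()[0]-O)*1000).round(1))
s=snap('wrist','w31.png')
```

```text
[ 0.3487218  -1.95613141 -8.62616817] [-0.58621493  1.11372962 -0.2760951 ] (array([0.6309, 0.0618, 0.1122]), array([-1.22, -0.32,  0.01]))
[ 10.8  61.3 112.2]
```

View pics/w31.png

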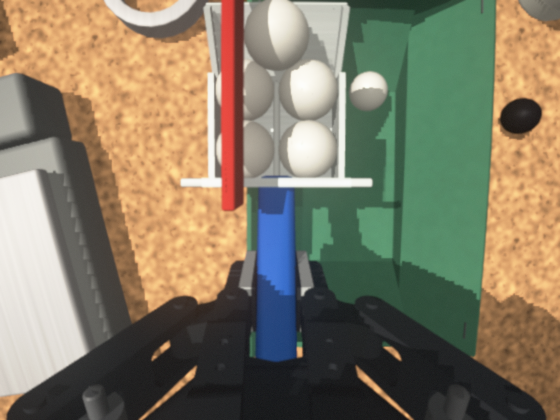

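Call:
{"op": "carry_out", "data": {
  "grip": [0,0,0,0],
  "linear": [
    [0,0,-0.6],
    [0,0,-0.6],
    [0,0,-0.6],
    [0,0,-0.6]
  ],
  "delta_rot": [
    [0,0,0],
    [0,0,0],
    [0,0,0],
    [0,0,0]
  ]
}}

```text
time: 25.8
position: [0.5596, 0.0883, 0.1109]
ee_rot: [0.558, 0.435, -0.447, 0.547]
contact_force: [1.2, -7.4, -6.8]
finger_gap: 0.198
```

Run:
```python
from h import *
o=bot.observe();print(o['contact_force'],o['torque'],scoop_now())
s=snap('wrist','w32.png')
```

```text
[ 1.16970003 -7.41161097 -6.82528744] [-1.45517145  0.92514412 -1.27851525] (array([0.6318, 0.0855, 0.1125]), array([-1.27, -0.35,  0.01]))
```

View pics/w32.png

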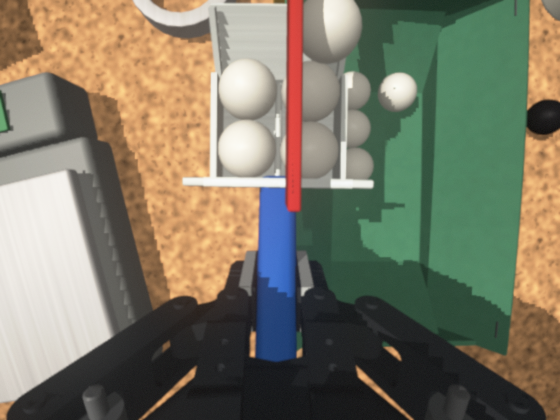

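Call:
{"op": "carry_out", "data": {
  "grip": [0,0],
  "linear": [
    [0,0,-0.5],
    [0,0,-0.5]
  ],
  "delta_rot": [
    [0,0,0],
    [0,0,0]
  ]
}}

```text
time: 26.1
position: [0.56, 0.0991, 0.1112]
ee_rot: [0.558, 0.436, -0.447, 0.547]
contact_force: [0.9, 0.2, -2.7]
finger_gap: 0.201
```

Run:
```python
from h import *
o=bot.observe();print(o['contact_force'],o['torque'],scoop_now())
s=snap('wrist','w33.png')
```

```text
[ 0.93331076  0.1807943  -2.71493071] [-0.06124244  0.71257141 -0.03281488] (array([0.6321, 0.0963, 0.1128]), array([-1.18, -0.39,  0.05]))
```

View pics/w33.png

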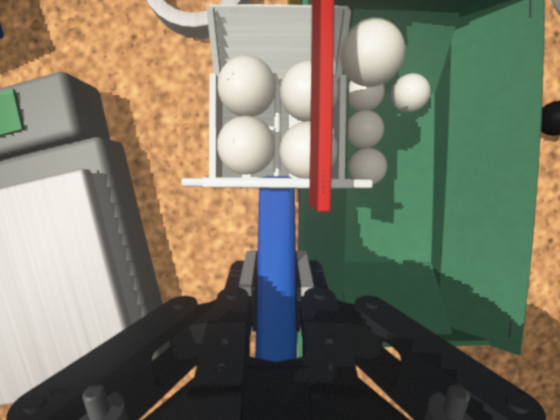

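Call:
{"op": "carry_out", "data": {
  "grip": [0,0,0],
  "linear": [
    [-0.08,0.02,-0.3],
    [-0.05,0.01,-0.3],
    [0,0,-0.3]
  ],
  "delta_rot": [
    [0,0,0],
    [0,0,0],
    [0,0,0]
  ]
}}

```text
time: 26.52
position: [0.5596, 0.1069, 0.1118]
ee_rot: [0.558, 0.436, -0.448, 0.547]
contact_force: [-1.0, -3.5, -10.6]
finger_gap: 0.2
```

Run:
```python
from h import *
o=bot.observe();print(o['contact_force'],o['torque'],scoop_now(),o['q'].round(2))
```

```text
[ -1.00002786  -3.49991798 -10.58574715] [-0.47127768  1.27003661 -0.35837994] (array([0.6318, 0.104 , 0.1134]), array([-1.26, -0.29, -0.01])) [ 0.35  0.48 -0.77  2.    0.68  0.67 -2.43]
```

Call:
{"op": "carry_out", "data": {
  "grip": [0,0,0,0],
  "linear": [
    [0.03,0,-0.5],
    [0,0,-0.6],
    [0,0,-0.6],
    [0,0,-0.6]
  ],
  "delta_rot": [
    [0,0,0],
    [0,0,0],
    [0,0,0],
    [0,0,0]
  ]
}}

```text
time: 27.02
position: [0.5608, 0.1312, 0.1123]
ee_rot: [0.558, 0.436, -0.447, 0.547]
contact_force: [0.7, 0.8, -3.1]
finger_gap: 0.2
```

Run:
```python
from h import *
o=bot.observe();print(o['contact_force'],o['torque'],scoop_now(),o['q'].round(2))
s=snap('wrist','w34.png')
```

```text
[ 0.68963298  0.76058413 -3.11468013] [ 0.06320214  0.61476128 -0.00989981] (array([0.633 , 0.1284, 0.114 ]), array([-1.18, -0.4 ,  0.06])) [ 0.3   0.49 -0.76  1.98  0.69  0.69 -2.48]
```

View pics/w34.png

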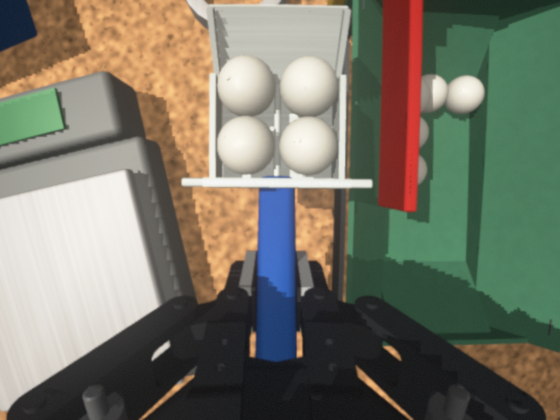

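Run:
```python
from h import *
a=tool_for((.600,.18,.125),2,0);b=tool_for((.522,.299,.120),10.8,0)
plan([(*a,4),(*b,8)])
```

```text
linear [[-0.46, -0.77, -1.15], [-0.46, -0.75, -1.15], [-0.45, -0.75, -1.17], [-0.45, -0.72, -1.18]]
rot [[-0.8, 0.1, -0.1], [-0.7, 0.2, -0.1], [-0.8, 0.1, -0.1], [-0.8, 0.2, -0.1]] | max 1.46 0.8
linear [[-0.13, -0.91, -1.38], [-0.13, -0.88, -1.4], [-0.12, -0.86, -1.42], [-0.12, -0.83, -1.43], [-0.11, -0.8, -1.45], [-0.1, -0.77, -1.46], [-0.1, -0.75, -1.48], [-0.09, -0.72, -1.49]]
rot [[-1.1, 0.2, 0.0], [-1.0, 0.3, 0.0], [-1.1, 0.2, 0.0], [-1.1, 0.2, 0.0], [-1.1, 0.3, 0.0], [-1.0, 0.2, 0.0], [-1.1, 0.2, 0.0], [-1.1, 0.3, -0.1]] | max 1.66 1.1
```

Call:
{"op": "carry_out", "data": {
  "grip": [0,0,0,0,0],
  "linear": [
    [0,-0.2,-1.2],
    [-0.2,-0.8,-1.2],
    [-0.4,-0.8,-1.2],
    [-0.5,-0.8,-1.2],
    [-0.4,-0.7,-1.2]
  ],
  "delta_rot": [
    [0,0,0],
    [-0.7,0.2,0],
    [-0.8,0.1,-0.1],
    [-0.8,0.2,-0.1],
    [-0.8,0.2,-0.1]
  ]
}}

```text
time: 27.7
position: [0.5248, 0.1913, 0.1198]
ee_rot: [0.544, 0.453, -0.433, 0.558]
contact_force: [0.1, -0.4, -3.3]
finger_gap: 0.201
```

Run:
```python
from h import *
o=bot.observe();print(o['contact_force'],o['torque'],scoop_now(),o['q'].round(2))
b=tool_for((.522,.299,.120),10.8,0)
plan([(*b,8)])
```

```text
[ 0.11827647 -0.4291782  -3.33068478] [-0.01494506  0.64204868  0.00593961] (array([0.597 , 0.1926, 0.1211]), array([ 2.03, -0.06,  0.03])) [ 0.21  0.46 -0.8   2.01  0.69  0.71 -2.55]
linear [[-0.18, -0.87, -1.22], [-0.17, -0.84, -1.24], [-0.16, -0.82, -1.26], [-0.16, -0.79, -1.27], [-0.16, -0.78, -1.29], [-0.15, -0.74, -1.3], [-0.14, -0.73, -1.32], [-0.14, -0.69, -1.33]]
rot [[-1.1, 0.2, 0.0], [-1.0, 0.3, 0.0], [-1.1, 0.2, 0.0], [-1.1, 0.2, 0.0], [-1.1, 0.3, 0.0], [-1.0, 0.2, -0.1], [-1.1, 0.2, 0.0], [-1.1, 0.3, 0.0]] | max 1.52 1.1
```

Call:
{"op": "carry_out", "data": {
  "grip": [0,0,0,0,0],
  "linear": [
    [-0.2,-0.9,-1.2],
    [-0.2,-0.8,-1.2],
    [-0.2,-0.8,-1.3],
    [-0.2,-0.8,-1.3],
    [-0.2,-0.8,-1.3]
  ],
  "delta_rot": [
    [-1.1,0.2,0],
    [-1.0,0.3,0],
    [-1.1,0.2,0],
    [-1.1,0.2,0],
    [-1.1,0.3,0]
  ]
}}

```text
time: 28.32
position: [0.4782, 0.251, 0.1205]
ee_rot: [0.522, 0.478, -0.405, 0.578]
contact_force: [0.2, -0.1, -3.9]
finger_gap: 0.202
```

Call:
{"op": "carry_out", "data": {
  "grip": [0,0,0,0],
  "linear": [
    [-0.1,-0.8,-1.3],
    [-0.1,-0.7,-1.3],
    [-0.1,-0.7,-1.3],
    [0,0,0]
  ],
  "delta_rot": [
    [-1.0,0.2,0],
    [-1.1,0.2,0],
    [-1.1,0.3,0],
    [0,0,0]
  ]
}}

```text
time: 28.82
position: [0.4504, 0.2865, 0.1187]
ee_rot: [0.508, 0.493, -0.388, 0.59]
contact_force: [-0.1, -0.0, -3.1]
finger_gap: 0.201
```

Run:
```python
from h import *
o=bot.observe();print(o['contact_force'],o['torque'],scoop_now(),o['q'].round(2))
s=snap('wrist','w35.png');np.save('w35.npy',s,allow_pickle=True)
snap('top','t2.png')
```

```text
[-0.10077389 -0.01443954 -3.10824764] [-0.11580026  0.57665651  0.04664907] (array([0.5216, 0.2989, 0.12  ]), array([10.89, -0.06,  0.04])) [ 0.04  0.44 -0.86  2.07  0.72  0.71 -2.66]
```

View pics/w35.png

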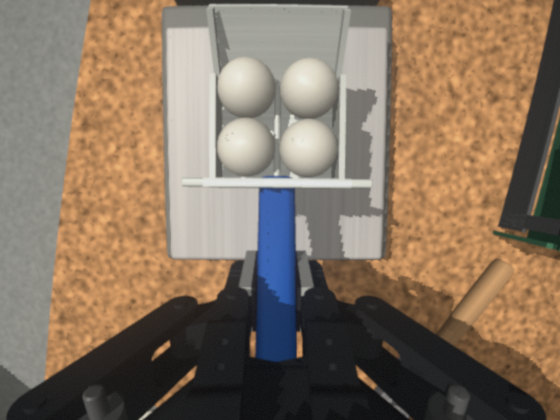

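View pics/t2.png

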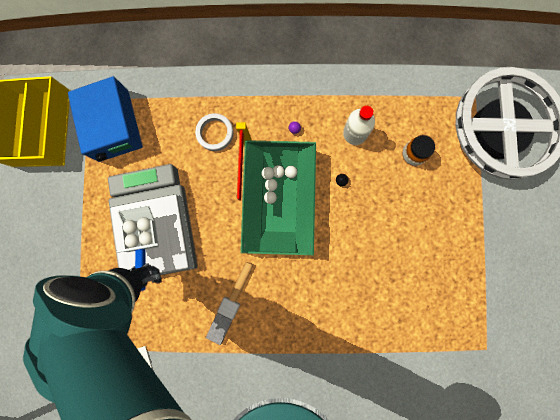

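Run:
```python
from h import *
s=np.load('w35.npy',allow_pickle=True).item()
P=onz(s,[(171,257),(384,256),(164,12),(391,11)],.055);print(P.round(4),P.mean(0))
cv2.imwrite('pics/c35.png',s['color'][0:280,140:420].repeat(2,0).repeat(2,1))
b=tool_for((.5227,.2993,.078),10.8,0);plan([(*b,3)])
```

```text
[[0.4239 0.3609 0.055 ]
 [0.4546 0.204  0.055 ]
 [0.5977 0.3948 0.055 ]
 [0.6284 0.2363 0.055 ]] [0.5261674  0.29900515 0.055     ]
linear [[1.37, -0.28, -0.05], [1.36, -0.29, -0.05], [1.37, -0.28, -0.05]]
rot [[0.0, 0.0, 0.0], [0.0, 0.0, 0.0], [0.0, 0.0, -0.1]] | max 1.4 0.1
```

View pics/c35.png

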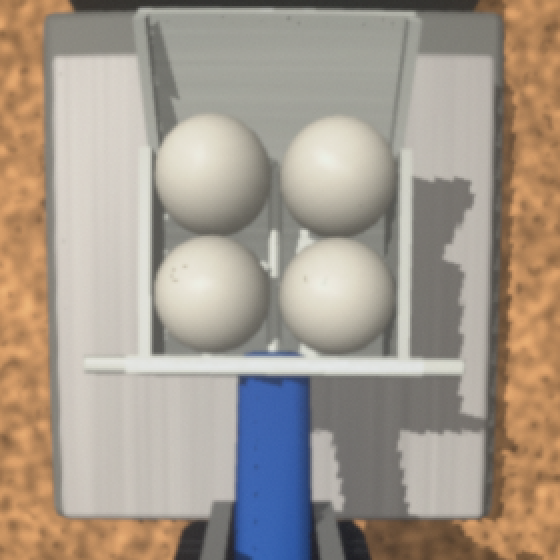

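Call:
{"op": "carry_out", "data": {
  "grip": [0,0,0,0],
  "linear": [
    [1.3,-0.28,0],
    [1.4,-0.29,0],
    [1.1,-0.22,0],
    [0,0,0]
  ],
  "delta_rot": [
    [0,0,0],
    [0,0,0],
    [0,0,0],
    [0,0,0]
  ]
}}

```text
time: 29.42
position: [0.4511, 0.2855, 0.0788]
ee_rot: [0.508, 0.493, -0.39, 0.589]
contact_force: [0.3, -0.3, -3.5]
finger_gap: 0.201
```

Call:
{"op": "carry_out", "data": {
  "grip": [0,0,0],
  "linear": [
    [0.2,-0.04,0],
    [0.15,-0.03,0],
    [0,0,0]
  ],
  "delta_rot": [
    [0,0,0],
    [0,0,0],
    [0,0,0]
  ]
}}

```text
time: 29.8
position: [0.4519, 0.2857, 0.0765]
ee_rot: [0.508, 0.493, -0.389, 0.59]
contact_force: [0.5, -1.1, -3.4]
finger_gap: 0.201
```

Run:
```python
from h import *
o=bot.observe();print(o['contact_force'],o['torque'],scoop_now(),o['q'].round(2))
```

```text
[ 0.45960542 -1.0842052  -3.35067958] [-0.10272849  0.6605096   0.04687664] (array([0.523 , 0.298 , 0.0778]), array([10.76, -0.09,  0.03])) [-0.04  0.5  -0.76  2.09  0.82  0.63 -2.75]
```

Call:
{"op": "carry_out", "data": {
  "grip": [0,0,0],
  "linear": [
    [0.2,-0.04,0],
    [0.15,-0.03,0],
    [0,0,0]
  ],
  "delta_rot": [
    [0,0,0],
    [0,0,0],
    [0,0,0]
  ]
}}

```text
time: 30.18
position: [0.452, 0.2859, 0.0731]
ee_rot: [0.508, 0.493, -0.389, 0.59]
contact_force: [-4.2, -1.2, 4.6]
finger_gap: 0.206
```

Run:
```python
from h import *
o=bot.observe();print(o['contact_force'],o['torque'],scoop_now(),o['q'].round(2))
```

```text
[-4.24575158 -1.15288135  4.57157258] [-0.37979261  0.22061948 -0.23236633] (array([0.5231, 0.2981, 0.0744]), array([10.77, -0.11,  0.02])) [-0.05  0.51 -0.75  2.09  0.82  0.63 -2.76]
```

Call:
{"op": "carry_out", "data": {
  "grip": [0,0],
  "linear": [
    [0.07,-0.01,0],
    [0,0,0]
  ],
  "delta_rot": [
    [0,0,0],
    [0,0,0]
  ]
}}

```text
time: 30.42
position: [0.4521, 0.2858, 0.0724]
ee_rot: [0.508, 0.492, -0.389, 0.59]
contact_force: [-4.4, -2.5, 7.7]
finger_gap: 0.204
```

Run:
```python
from h import *
o=bot.observe();print(o['contact_force'],o['torque'],scoop_now(),o['q'].round(2))
s=snap('wrist','w36.png')
s=snap('scene','s4.png')
cv2.imwrite('pics/cs4.png',cv2.resize(s['color'][160:310,350:480],None,fx=4,fy=4,interpolation=cv2.INTER_CUBIC))
```

```text
[-4.36828823 -2.51965697  7.73687379] [-0.55297152  0.10237403 -0.27589769] (array([0.5232, 0.2981, 0.0738]), array([ 1.077e+01, -1.100e-01,  1.000e-02])) [-0.05  0.51 -0.75  2.09  0.82  0.63 -2.76]
```

View pics/w36.png

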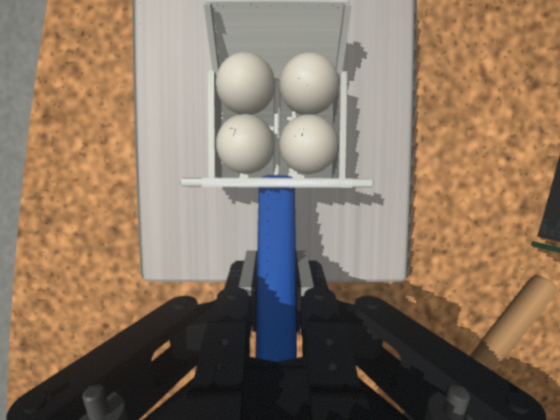

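View pics/cs4.png

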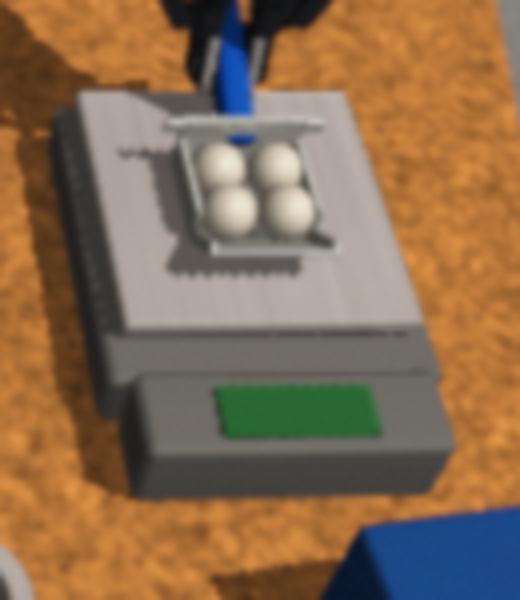

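Call:
{"op": "carry_out", "data": {
  "grip": [2.4,3.0,4.0,5.5,6.5],
  "linear": [
    [0,0,0],
    [0,0,0],
    [0,0,0],
    [0,0,0],
    [0,0,0]
  ],
  "delta_rot": [
    [0,0,0],
    [0,0,0],
    [0,0,0],
    [0,0,0],
    [0,0,0]
  ]
}}

```text
time: 31.15
position: [0.4518, 0.2858, 0.0721]
ee_rot: [0.508, 0.493, -0.389, 0.59]
contact_force: [0.2, -0.2, 0.5]
finger_gap: 0.763
```

Run:
```python
from h import *
o=bot.observe();print(o['contact_force'],o['torque'],o['finger_gap'],o['q'].round(2))
s=snap('wrist','w37.png')
```

```text
[ 0.16728056 -0.19359194  0.46708669] [-0.06565264  0.21301112  0.01083502] 0.7630239069940992 [-0.05  0.51 -0.75  2.09  0.82  0.63 -2.76]
```

View pics/w37.png

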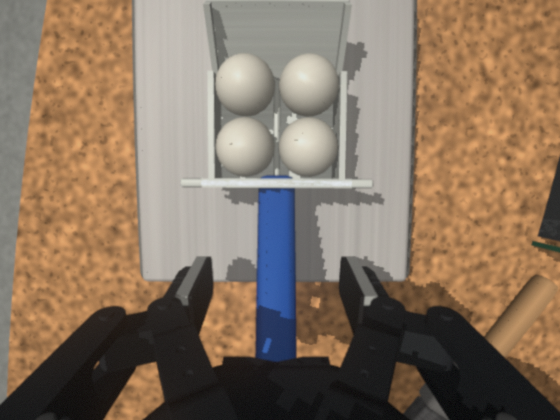

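Call:
{"op": "carry_out", "data": {
  "grip": [6.5,6.5,6.5,6.5,6.5],
  "linear": [
    [-1.5,0,0],
    [-3,0,0],
    [-3,0,0],
    [-3,0,0],
    [-2,0,0]
  ],
  "delta_rot": [
    [0,0,0],
    [0,0,0],
    [0,0,0],
    [0,0,0],
    [0,0,0]
  ]
}}

```text
time: 31.82
position: [0.4253, 0.2806, 0.1954]
ee_rot: [0.508, 0.492, -0.389, 0.59]
contact_force: [0.1, -1.2, -0.1]
finger_gap: 0.76
```

Run:
```python
from h import *
o=bot.observe();print(o['contact_force'],o['position'],o['q'].round(2))
s=snap('wrist','w38.png');snap('top','t3.png')
P=onz(s,[(0,0)],0)
```

```text
[ 0.09108222 -1.18481381 -0.10238802] [0.42530911 0.28058643 0.19536383] [ 0.16  0.27 -0.98  2.06  0.49  0.8  -2.49]
```

View pics/w38.png

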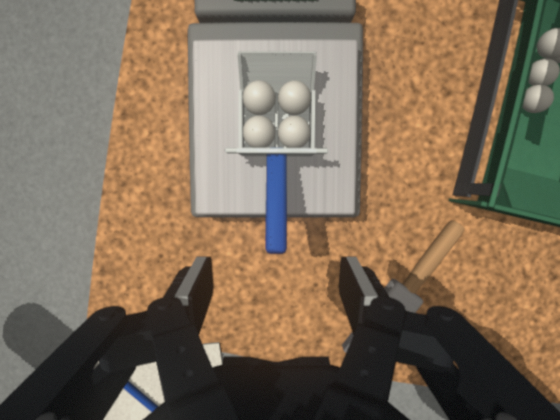

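View pics/t3.png

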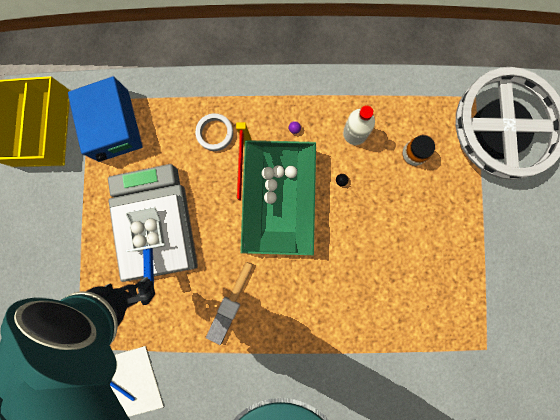

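Run:
```python
from h import *
print(bot.finish_job())
```

```text
the job is handed in; nothing more can be done
None
```

The scoop is standing flat on the middle of the scale pan with one ball in each of its four pockets. The gripper is open and clear above it, and I handed the job in at about 32 s.

**What I did**
- I took a heaped scoopful from the bin: four balls in the pockets and one on the lip.
- I raised the level scoop until its back edge touched the blade's underside at about 4 N. Then I drew it left, and the extra ball was struck off into the bin.
- I set the scoop down with its cup on the pan centre, opened the gripper and backed off.

**Last checks**
- In the pictures taken just before handing in, the four balls are in the scoop. The other five are in the bin, so all nine are accounted for.
- The bottle, jar, collar, brush and the black and purple balls look unmoved.
- The force on the tool read about zero after release.

**What went wrong or disagreed**
- **Joint limits:** while lifting in the bin, joint 6 reached its lower limit. The scoop shifted about 7 mm sideways and pressed on the bin wall with about 20 N. Joints 6 and 7 read 0.188 and -2.824 at worst against limits given as 0.19 and -2.82, so they were at or just past the limit as printed.
- **Slip in the grip:** the scoop turned about 7–8° nose-down in the fingers. I corrected this by resting its base lightly on the bin's near rim; no balls were lost.
- **Levelness under the blade:** my camera estimates of the tilt differed by 1–3°, so I went by the rim's height. I believe the scoop was level to about 1–2°.
- **Blade contact:** contact varied during the stroke. It broke briefly just after the ball came off, and peaked at about 7 N upward, with about 7 N sideways while the ball was pushed off.
- **Heights:** the fixed cameras read heights several millimetres (about 3 to 10) below the text. The wrist camera agreed to within about 2–3 mm, so I used that and contact force.

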